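Clear, load and start the dry block heater

TASK

Run the reagent bottles in the dry block heater. Take the stylus from its stand and with it hold the recessed rear button (the one farther from the robot) down for a full second to clear the last run, put the stylus back upright in its stand, and then stand every dropper bottle on the bench upright in a well of the block, fully down, one to a well. Only when all are in, hold the recessed front button (nearer the robot) down with the stylus for a full second to start, return the stylus to its stand, and leave the other things on the bench where they are.

Things in the scene. Friction and masses are not known exactly. Their poses are not given: they have to be found in the camera images.
- heater: low dry block heater, fixed, 130 (x) x 200 (y) x 45 mm; origin at bench level, x to its rear (away from the robot, within 0.3 rad), y to its left. Right part (y -95 to +35): metal block, four round wells 35 mm wide, 30 deep, at x = +-30, y = -60 and 0. Left part (y 35 to 105): grey panel, two recessed buttons at y = 70, x = +34 (rear) and -34 (front)
- well0 (a point): centre of the floor of well 0, 15 mm above the bench, 30 mm below the block's top; a well is 35 mm in diameter with a 2 mm chamfer (rear right)
- well1 (a point): centre of the floor of well 1, 15 mm above the bench, 30 mm below the block's top; a well is 35 mm in diameter with a 2 mm chamfer (rear left)
- well2 (a point): centre of the floor of well 2, 15 mm above the bench, 30 mm below the block's top; a well is 35 mm in diameter with a 2 mm chamfer (front right)
- well3 (a point): centre of the floor of well 3, 15 mm above the bench, 30 mm below the block's top; a well is 35 mm in diameter with a 2 mm chamfer (front left)
- clear_top (a point): centre of the top of the rear (clear) button, a 12 mm disc lying 8 mm below the panel's top in a round recess 14 mm in diameter; it moves down 5 mm when pressed
- start_top (a point): the same for the front (start) button
- clear_button (a joint): travel of the rear button: 0 up, 0.005 m fully down; counts as pressed beyond 0.0035. Spring: about 1.2 N at the start, 4.2 N fully down; it comes back up by itself
- start_button (a joint): travel of the front button, the same as the rear one
- stylus: hand stylus, 140 mm long, 60 g: a thin steel rod 6 mm in diameter and 60 mm long below a round metal handle 18 mm in diameter and 80 mm long. Origin at the tip of the rod, z along the stylus towards the handle's end (up as it stands). It starts upright in the stand, the handle's shoulder resting on the stand's top and the whole handle free above
- stand: stylus stand, fixed: a grey block 50 x 50 mm and 70 mm high on a 64 mm foot, with a vertical hole 12 mm in diameter (mouth widened by a 3 mm chamfer) and 66 mm deep in the middle of its top. Origin at the centre of its underside. With the stylus home, its tip is 10 mm above the stand's origin
- bottle0: amber dropper bottle with white cap, 88 mm tall, 70 g, its weight low, its foot smooth so that it slides rather than tips: round body 30 mm in diameter and 60 mm high, cap above it 18 mm in diameter at its base, tapering, 28 mm high. Origin at the centre of its underside, z up along the bottle. Starts upright on the bench; two to four are there, absent ones are None at the start
- bottle1: amber dropper bottle with white cap, 88 mm tall, 70 g, its weight low, its foot smooth so that it slides rather than tips: round body 30 mm in diameter and 60 mm high, cap above it 18 mm in diameter at its base, tapering, 28 mm high. Origin at the centre of its underside, z up along the bottle. Starts upright on the bench; two to four are there, absent ones are None at the start
- bottle2: amber dropper bottle with white cap, 88 mm tall, 70 g, its weight low, its foot smooth so that it slides rather than tips: round body 30 mm in diameter and 60 mm high, cap above it 18 mm in diameter at its base, tapering, 28 mm high. Origin at the centre of its underside, z up along the bottle. Starts upright on the bench; two to four are there, absent ones are None at the start
- bottle3: amber dropper bottle with white cap, 88 mm tall, 70 g, its weight low, its foot smooth so that it slides rather than tips: round body 30 mm in diameter and 60 mm high, cap above it 18 mm in diameter at its base, tapering, 28 mm high. Origin at the centre of its underside, z up along the bottle. Starts upright on the bench; two to four are there, absent ones are None at the start
- tape_roll: roll of tape lying flat, 58 mm across, 19 mm high; bystander
- timer: flat bench timer, 64 x 64 x 20 mm; bystander
- marker: capped marker pen lying, 138 x 16 x 17 mm; bystander
- plate_lid: clear plate lid, 93 mm across, 13 mm high; bystander

How it is judged:
By the outcome, as a careful person would: the job done as asked, in the order asked, and still so for the second after the job is handed in, with the robot touching nothing.
Of bottle0, bottle1, bottle2, bottle3 only 2 to 4 are there at a start; the rules pass over those that are not, and their reading is None.
At some moment in a run one of bottle0, bottle1, bottle2, bottle3 may be knocked a few centimetres aside while the robot is not near it.
It also fails if it takes over 210 s, if anything falls off the work surface, if the arm or the gripper's body presses on something with over 40 N, if the wrist force passes 120 N, or if a joint passes its speed limit or range.

ROBOT

A 6-joint arm with a two-finger parallel gripper is mounted at the origin on the work surface; the furniture and walls round the work are solid. World frame = base frame: x ahead of the robot, y to its left, z up, the work surface at z = 0. Lengths are in m, angles in degrees, forces in N, time in s.
With the tool pointing down it reaches from about 0.3 to 0.75 m from the base axis. Payload 8.5 kg.
Tool frame: the origin (TCP) lies midway between the tips of the shut fingers; the grasp point (between the pads) lies 19 mm behind it; z points along the fingers, y is the line along which they close (so a half turn about z gives the same grasp; the last joint's range is limited). The gripper opens to 85 mm and grips with 20 to 120 N. Pads are 22 mm wide; open, the fingers measure 114 mm over their backs; the gripper's body (76 mm by 85 mm) begins 54 mm behind the grasp point. The pads swing forward as they close: fully open they stand 13 mm farther back than shut.
Start: joints at [52.294, 21.807, 74.336, -0, 83.858, -12.336], TCP at [0.236, 0.497, 0.231] pointing down, gripper open.
Joint ranges: [-178.18, 178.18], [-50.72, 133.34], [12.68, 142.11], [-81.47, 261.47], [9.98, 163.14], [-165.26, 165.26]. Speed limits (degrees/s): [136.94, 136.94, 180, 180, 180, 180].

INTERFACE

Orientations are given as a 3x3 rotation matrix whose columns are the frame's x, y, z axes.
In Python, from rig import env, get_image, close_job gives the robot as it stands.
- The arm moves only by the tool step_arm, never from a script. Its argument "targets" is a list of rows, each a list of 2 entries, a list of its own where there are three numbers: the shift along the tool's x, y, z as a fraction of full scale, then the turn, a rotation vector about the tool's x, y, z as a fraction of full scale. In form: [[[x, y, z], [wx, wy, wz]], ...]. A call has 1 to 10 rows; each row is the pose to reach, as a shift and turn from the pose commanded when the call began, along the tool's axes at that moment; what a row does not reach only later rows make up. Full scale, the value 1, is 0.3 m for a shift and 45 degrees for a turn. A row lasts 1/12 s, in which the tool goes at most 41.7 mm and 7.16 degrees, less where a joint would pass 70% of its speed; a pose out of reach is approached as far as the arm can. A call with a number of a shift or a turn outside -1 to 1 is refused whole. A call with a gripper value outside its range is refused whole. "jaw" is the finger opening in mm, from 0 to 85.4, set as the call begins (left out, the last holds). The fingers move at their own pace and stop on an object; "grip_force" is the grip in N (left out, the last holds). Time passes only in rows, so rows that repeat a pose let the fingers close. It gives the time, the measured TCP pose, the force, the opening and the grip force at its end, in the units of the state.
- env.observe(): the state, without advancing time (a new reading comes with each control period).
- get_image(name): name is "side" or "top"; returns a dict with "img" (480x640x3 uint8, red, green, blue), "z_map" (480x640 float32, m along the optical axis (not along the pixel's ray), 0 where there is no reading), "intrinsics" (3x3 intrinsics, pixels), "D" ([k1, k2, p1, p2, k3] as OpenCV has them; the pictures are not rectified), "rvec" (rotation vector, rad) and "tvec" (3), from world to camera coordinates, as OpenCV has them. Camera axes: x right, y down, z forward; pixel columns grow to the right and rows downward; lengths in m; the calibration is good to about 2 mm. A picture is of the moment at which its call begins.
- close_job(): hands the job in; it is judged then, once.
The state is a dict: "time_s": time; "q": joint angles; "qvel": joint speeds; "joint_efforts": joint torques, N m; "position": TCP position; "tool_rot": TCP orientation; "ft_force": force on the tool from outside, world axes, zero at the start; "wrist_torque": the same for the moment, N m; "grip_width": finger opening in m; "gripper_force": force on a finger pad.
Only numpy, scipy, OpenCV 4.12 (cv2) and the standard library are available. Lean on these libraries where they do the work, as an engineer would, in place of code of your own. Each camera call takes 0.05 s, during which the arm holds its last target. There are 200 camera calls.

## Working session

There is one attempt and no reset: what is moved stays moved. The work goes in short steps, Python scripts to look and compute and a tool call to move; the robot and the scene stay as the last step left them, time stands still between calls to the robot, and variables do not carry over. Pictures are saved under pics/ and viewed, at most 14 in all, crops included, and the job is handed in when it is done.

Besides the shell and the picture viewer there is one more tool, called after "Request:" by a JSON object that holds its "op" and its "data". step_arm: Moves the arm, as the interface text tells. Its arguments: {"type":"object","properties":{"targets":{"type":"array","items":{"type":"array"}},"jaw":{"type":"number"},"grip_force":{"type":"number"}},"required":["targets"]}

```bash
mkdir -p pics; ls; cat > h.py <<'E'
import numpy as np, cv2
from rig import env,get_image,close_job
def snap(n,f):
    d=get_image(n); np.savez('/tmp/'+f+'.npz',**d); cv2.imwrite('pics/'+f+'.png',d['img'][:,:,::-1]); return d
def load(f): return dict(np.load('/tmp/'+f+'.npz'))
def ray(d,u,v):
    n=cv2.undistortPoints(np.array([[[u,v]]],float),d['intrinsics'],d['D'])[0,0]
    R=cv2.Rodrigues(d['rvec'])[0]; t=np.ravel(d['tvec'])
    return -R.T@t, R.T@np.array([n[0],n[1],1.])
def at(d,u,v,z):
    c,r=ray(d,u,v); return c+r*(z-c[2])/r[2]
def depth(d,u,v):
    c,r=ray(d,u,v); return c+r*d['z_map'][int(v),int(u)]
def cloud(d):
    v,u=np.mgrid[0:480,0:640]; p=np.stack([u.ravel(),v.ravel()],1).astype(float)[:,None]
    n=cv2.undistortPoints(p,d['intrinsics'],d['D'])[:,0]
    R=cv2.Rodrigues(d['rvec'])[0]; t=np.ravel(d['tvec']); z=d['z_map'].ravel()[:,None]
    return ((np.c_[n,np.ones(len(n))]*z-t)@R).reshape(480,640,3)
E
python3 - <<'E'
from h import *
for n in('top','side'):
    d=snap(n,n+'0'); R=cv2.Rodrigues(d['rvec'])[0]; print(n,-R.T@np.ravel(d['tvec']),R[2])
s=env.observe();print({k:np.round(v,4).tolist() for k,v in s.items()})
E
```

```text
pics
top [ 0.48518122 -0.06610494  0.93703029] [ 0.05882653  0.03398679 -0.9976895 ]
side [ 0.17860902 -0.69801787  0.54464401] [ 0.43257515  0.73213776 -0.52616826]
{'time_s': 0.1, 'q': [52.294, 21.8371, 74.3798, 0.0002, 83.8583, -12.3329], 'qvel': [0.017, 0.0631, -0.1984, 0.0144, 0.0441, -0.0072], 'joint_efforts': [0.0037, -44.9218, -23.1658, -0.0002, 0.0037, 0.0], 'position': [0.2355, 0.4967, 0.2308], 'tool_rot': [[-0.9035, 0.4285, -0.0008], [0.4285, 0.9035, -0.001], [0.0003, -0.0013, -1.0]], 'ft_force': [-0.1419, -0.0766, -0.5247], 'wrist_torque': [0.0032, -0.0204, -0.0244], 'gripper_force': 0.0, 'grip_width': 0.0854}
```

View pics/top0.png

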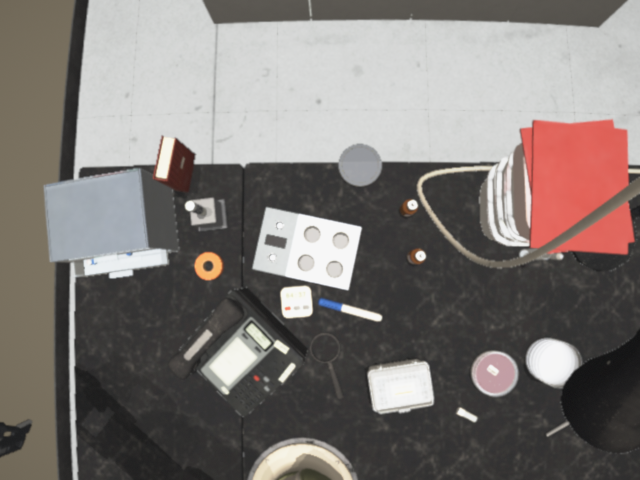

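View pics/side0.png

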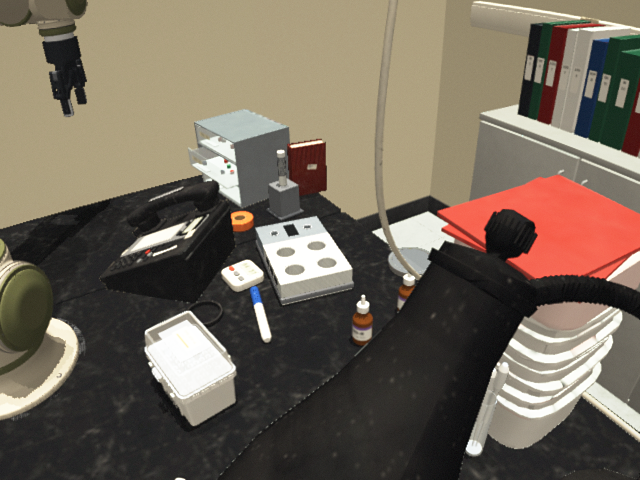

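The top view shows the stand at (207,212), the heater centred at (307,248), and bottles at (410,207) and (417,256). The side view shows the same two bottles beside a lamp and a hose. Next I'll measure these and look for hidden bottles.

```bash
python3 - <<'E'
from h import *
d=load('top0'); c=cloud(d)
a=cv2.resize(d['img'][130:290,160:430][:,:,::-1],None,fx=2.96,fy=2.96,interpolation=cv2.INTER_CUBIC)
cv2.imwrite('pics/c1.png',a)
b=cv2.resize(d['img'][150:310,390:640][:,:,::-1],None,fx=3.2,fy=3.2,interpolation=cv2.INTER_CUBIC)
cv2.imwrite('pics/c2.png',b)
for n,(u,v) in dict(styl=(190,206),stand=(205,213),heat=(300,248),panel=(268,252),b0=(412,204),b1=(420,255),hose1=(420,190),hose2=(450,243),hose3=(500,266),hose4=(570,235),hose5=(460,172),tape=(197,266),box=(400,390),phone=(250,370),shelf=(100,220),shelf2=(160,200),book=(175,165),white=(467,413),red=(580,180),lamp=(620,390),lid=(360,165),round=(495,373),rnd2=(555,360),basket=(505,205),bench=(300,190)).items(): print(n,np.round(depth(d,u,v),3))
E
```

```text
styl [0.6   0.199 0.15 ]
stand [0.596 0.193 0.074]
heat [0.526 0.002 0.043]
panel [0.518 0.068 0.045]
b0 [ 0.611 -0.221  0.084]
b1 [ 0.51  -0.236  0.084]
hose1 [ 0.643 -0.242  0.061]
hose2 [ 0.538 -0.318 -0.002]
hose3 [ 0.487 -0.287  0.363]
hose4 [ 0.514 -0.28   0.553]
hose5 [ 0.694 -0.344 -0.001]
tape [0.489 0.225 0.018]
box [ 0.253 -0.193  0.102]
phone [0.282 0.1   0.071]
shelf [0.574 0.368 0.165]
shelf2 [0.623 0.287 0.078]
book [0.689 0.247 0.104]
white [ 0.177 -0.349  0.011]
red [ 0.619 -0.448  0.288]
lamp [ 0.297 -0.504  0.295]
lid [ 0.707 -0.124  0.01 ]
round [ 0.266 -0.402  0.032]
rnd2 [ 0.296 -0.519  0.057]
basket [ 0.595 -0.37   0.177]
bench [0.654 0.006 0.002]
```

View pics/c1.png

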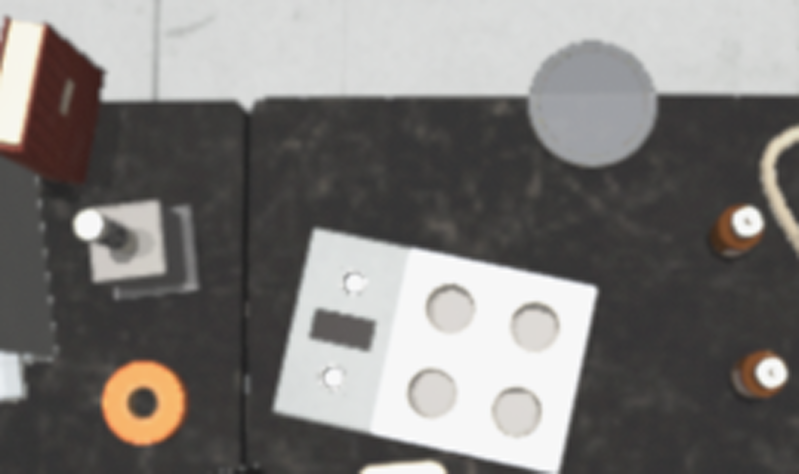

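View pics/c2.png

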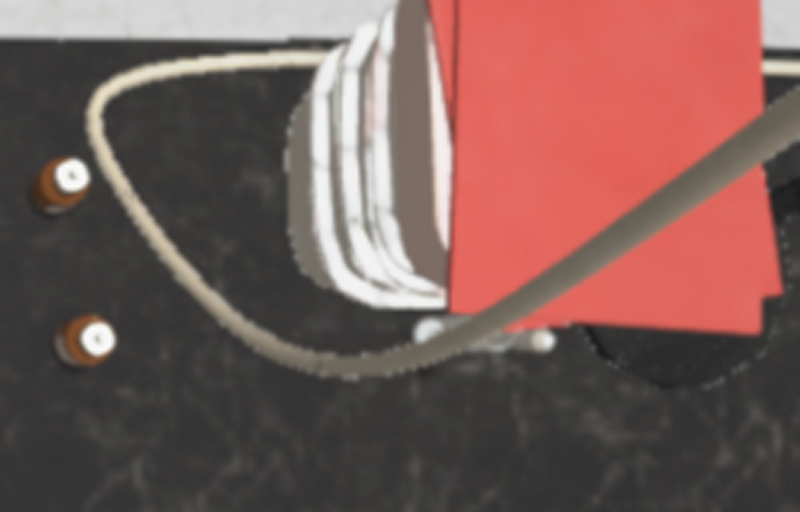

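The crops show:
- The wells in crop c1 at about (451,308), (535,327), (433,393) and (517,412).
- The buttons at about (355,282) and (333,377).
- Two bottles.
- The hose passing just right of the bottle at (745,222) in c1.

```bash
python3 - <<'E'
from h import *
d=load('top0'); c=cloud(d)
obs={(30,-60):(535,327,.045),(30,0):(451,308,.045),(-30,-60):(517,412,.045),(-30,0):(433,393,.045),(34,70):(355,282,.037),(-34,70):(333,377,.037),(65,105):(315,229,.045),(65,-95):(597,288,.045),(-65,-95):(559,473,.045),(-65,105):(273,411,.045)}
L=np.array(list(obs))/1000.; W=np.array([at(d,160+(u+.5)/2.96-.5,130+(v+.5)/2.96-.5,z)[:2] for u,v,z in obs.values()])
lm,wm=L.mean(0),W.mean(0); H=(L-lm).T@(W-wm); th=np.arctan2(H[0,1]-H[1,0],H[0,0]+H[1,1]); R=np.array([[np.cos(th),-np.sin(th)],[np.sin(th),np.cos(th)]]); t=wm-R@lm
print('heater',t,np.degrees(th)); print(np.round((W-(L@R.T+t))*1000,1)); print({k:np.round(R@np.array(k)/1000+t,4).tolist() for k in obs})
def blob(m,lab):
    n,l,s,ce=cv2.connectedComponentsWithStats(m.astype(np.uint8))
    for i in range(1,n):
        if s[i,4]>15: 
            P=c[l==i]; print(lab,s[i,4],ce[i].round(1),'med',np.median(P,0).round(4),'mid',((P.min(0)+P.max(0))/2).round(4),'max',P.max(0).round(3))
x,y,z=c[...,0],c[...,1],c[...,2]
blob((x>.4)&(x<.72)&(y<-.15)&(y>-.28)&(z>.078)&(z<.1),'cap')
blob((x>.5)&(x<.7)&(y<.25)&(y>.12)&(z>.14)&(z<.16),'styl')
blob((x>.5)&(x<.7)&(y<.26)&(y>.12)&(z>.066)&(z<.08),'stand')
for (u,v) in [(197,206.),(190,206)]: print(at(d,u,v,.15))
# hose
im=d['img'].astype(int); m=(im[...,0]>130)&(im[...,0]-im[...,2]>15)&(x<.72)
for u in (419,422,426,432,440,450,460,470,480,490):
    vs=[v for v in range(180,275) if m[v,u]]; print(u,[(v,c[v,u].round(3).tolist()) for v in vs[:12:3]])
# side view wide
e=load('side0'); cs=cloud(e)
for (u,v) in [(382,150),(388,200),(392,240),(400,262),(395,50)]: print('side hose',depth(e,u,v).round(3))
print('body',depth(e,363,325),depth(e,404,290))
E
```

```text
heater [ 0.52595866 -0.0163042 ] -12.28424441003554
[[-0.2  0.4]
 [ 0.4 -0.1]
 [-0.2  0.3]
 [ 0.2 -0.4]
 [ 0.8  0.3]
 [ 0.5  1. ]
 [-0.3  0.1]
 [-0.  -0.9]
 [-0.5 -1.8]
 [-0.5  1. ]]
{(30, -60): [0.5425, -0.0813], (30, 0): [0.5553, -0.0227], (-30, -60): [0.4839, -0.0685], (-30, 0): [0.4966, -0.0099], (34, 70): [0.5741, 0.0449], (-34, 70): [0.5076, 0.0593], (65, 105): [0.6118, 0.0725], (65, -95): [0.5693, -0.123], (-65, -95): [0.4422, -0.0953], (-65, 105): [0.4848, 0.1001]}
cap 49 [424.6 203.1] med [ 0.6115 -0.2443  0.0898] mid [ 0.6111 -0.2457  0.0894] max [ 0.625 -0.24   0.1  ]
styl 85 [190.2 205.6] med [0.6003 0.1985 0.1499] mid [0.6009 0.2    0.1469] max [0.609 0.209 0.153]
stand 68 [179.2 174.5] med [0.6772 0.2491 0.073 ] mid [0.6759 0.2523 0.0731] max [0.7  0.26 0.08]
stand 474 [204.4 211.9] med [0.5948 0.1927 0.0704] mid [0.6008 0.1989 0.0725] max [0.628 0.226 0.079]
[0.5997162  0.18542988 0.15      ]
[0.5998626  0.19878184 0.15      ]
419 [(180, [0.669, -0.246, 0.034]), (183, [0.66, -0.244, 0.044]), (186, [0.653, -0.242, 0.051]), (189, [0.645, -0.241, 0.06])]
422 [(180, [0.668
[... 250 characters left out ...]
 [0.586, -0.252, 0.12]), (217, [0.58, -0.251, 0.125])]
440 [(222, [0.569, -0.262, 0.143]), (225, [0.562, -0.259, 0.151]), (228, [0.557, -0.258, 0.154])]
450 [(234, [0.544, -0.27, 0.179]), (237, [0.538, -0.268, 0.186]), (240, [0.533, -0.267, 0.189])]
460 [(244, [0.536, -0.34, -0.002]), (247, [0.519, -0.274, 0.223]), (250, [0.514, -0.273, 0.228])]
470 [(253, [0.508, -0.281, 0.252]), (256, [0.503, -0.278, 0.262])]
480 [(258, [0.499, -0.285, 0.289])]
490 []
side hose [ 0.495 -0.296  0.339]
side hose [ 1.588  1.028 -0.621]
side hose [ 0.531 -0.278  0.199]
side hose [ 0.562 -0.263  0.143]
side hose [1.579 1.014 0.129]
body [ 0.50579919 -0.25385744  0.04311774] [ 0.60349893 -0.2303815   0.05217397]
```

Request:
{"op": "step_arm", "data": {"targets": [[[0,0,-0.2],[0,0,0.15]],[[0,0,-0.2],[0,0,0.3]],[[0,0,-0.2],[0,0,0.45]],[[0,0,-0.2],[0,0,0.6]],[[0,0,-0.2],[0,0,0.75]],[[0,0,-0.2],[0,0,0.9]],[[0,0,-0.2],[0,0,0.9]]], "jaw": 50}}

```text
time_s: 0.68
position: [0.2356, 0.4968, 0.291]
tool_rot: [[-0.405, 0.914, -0.001], [0.914, 0.405, -0.001], [-0.0, -0.001, -1.0]]
ft_force: [-0.4, 0.1, -0.1]
grip_width: 0.0497
gripper_force: 0.0
```

```bash
cat >> h.py <<'E'
from scipy.spatial.transform import Rotation as Ro
def tgt(tilt=0,yaw=0):
    # tool y along world x (yaw 0), tool leaning to +y by tilt
    t=np.radians(tilt); return np.array([[0,1,0],[np.cos(t),0,-np.sin(t)],[-np.sin(t),0,-np.cos(t)]])
def plan(p,R,s=None):
    s=s or env.observe(); R0=np.array(s['tool_rot']); 
    sh=R0.T@(np.array(p)-s['position'])/.3; rv=np.degrees(Ro.from_matrix(R0.T@R).as_rotvec())/45
    print('t',round(s['time_s'],2),'pos',np.round(s['position'],4),'grip',round(s['grip_width'],4),'shift',sh.round(4),'turn',rv.round(4),'F',np.round(s['ft_force'],1)); return sh,rv
E
python3 - <<'E'
from h import *
plan([.3,.45,.3],tgt())
d=load('top0'); c=cloud(d)
x,y,z=c[...,0],c[...,1],c[...,2]
m=(x<.73)&(x>.15)&(y>.05)&(y<.5)
for y0 in np.arange(.05,.5,.05):
  print(round(y0,2),[round(float(np.max(z[m&(y>=y0)&(y<y0+.05)&(x>=x0)&(x<x0+.06)],initial=0)),2) for x0 in np.arange(.2,.74,.06)])
E
```

```text
t 0.68 pos [0.2356 0.4968 0.291 ] grip 0.0497 shift [-0.2297  0.1331 -0.0301] turn [-0.0008  0.0007  0.5309] F [-0.4  0.1 -0.1]
0.05 [0.08, 0.1, 0.11, 0.15, 0.05, 0.05, 0.05, 0.01, 0.01, 0.0]
0.1 [0.07, 0.09, 0.15, 0.16, 0.11, 0.01, 0.0, 0.01, 0.0, 0.0]
0.15 [0.06, 0.12, 0.15, 0.15, 0.02, 0.02, 0.15, 0.07, 0.0, 0.0]
0.2 [0.03, 0.12, 0.12, 0.01, 0.02, 0.02, 0.15, 0.13, 0.13, 0.0]
0.25 [0.0, 0.09, 0.04, 0.01, 0.11, 0.17, 0.17, 0.17, 0.13, 0.0]
0.3 [0.01, 0.01, 0.01, 0.01, 0.11, 0.17, 0.17, 0.17, 0.01, 0.0]
0.35 [0.01, 0.01, 0.01, 0.01, 0.14, 0.17, 0.17, 0.17, 0.0, 0.0]
0.4 [0.35, 0.01, 0.01, 0.01, 0.17, 0.17, 0.17, 0.17, 0.0, 0.0]
0.45 [0.32, 0.01, 0.01, 0.01, 0.17, 0.17, 0.17, 0.17, 0.01, 0.0]
```

Request:
{"op": "step_arm", "data": {"targets": [[[-0.1,0.05,0],[0,0,0.13]],[[-0.22,0.11,0],[0,0,0.27]],[[-0.34,0.17,0],[0,0,0.4]],[[-0.46,0.23,0],[0,0,0.531]],[[-0.58,0.29,0],[0,0,0.531]],[[-0.7,0.354,0],[0,0,0.531]],[[-0.7,0.354,0],[0,0,0.531]],[[-0.7,0.354,0],[0,0,0.531]]]}}

```text
time_s: 1.35
position: [0.4197, 0.3474, 0.2907]
tool_rot: [[-0.004, 1.0, -0.001], [1.0, 0.004, -0.0], [-0.0, -0.001, -1.0]]
ft_force: [-0.3, 0.5, 0.4]
grip_width: 0.05
gripper_force: 0.0
```

```bash
python3 - <<'E'
from h import *
plan([.6,.199,.29],tgt())
E
```

```text
t 1.35 pos [0.4197 0.3474 0.2907] grip 0.05 shift [-0.4971  0.5992  0.002 ] turn [-0.0014  0.0006  0.005 ] F [-0.3  0.5  0.4]
```

Request:
{"op": "step_arm", "data": {"targets": [[[-0.12,0.12,0],[0,0,0.005]],[[-0.25,0.3,0],[0,0,0.005]],[[-0.37,0.45,0],[0,0,0.005]],[[-0.497,0.599,0],[0,0,0.005]],[[-0.497,0.599,0],[0,0,0.005]],[[-0.497,0.599,0.2],[0,0,0.005]],[[-0.497,0.599,0.3],[0,0,0.005]],[[-0.497,0.599,0.3],[0,0,0.005]]]}}

```text
time_s: 2.02
position: [0.5968, 0.2001, 0.1949]
tool_rot: [[-0.002, 1.0, -0.01], [1.0, 0.002, -0.001], [-0.001, -0.01, -1.0]]
ft_force: [-0.2, -0.1, -0.9]
grip_width: 0.0497
gripper_force: 0.0
```

```bash
python3 - <<'E'
from h import *
plan([.6,.199,.106],tgt())
d=snap('side','side1')
cv2.imwrite('pics/c3.png',cv2.resize(d['img'][60:230,200:360][:,:,::-1],None,fx=3.5,fy=3.5,interpolation=cv2.INTER_CUBIC))
P=cv2.projectPoints(np.array([[.6,.199,.15],[.6,.199,.07]]),d['rvec'],d['tvec'],d['intrinsics'],d['D'])[0][:,0]; print((P-[200,60])*3.5)
E
```

```text
t 2.02 pos [0.5968 0.2001 0.1949] grip 0.0497 shift [-0.0032  0.0137  0.2961] turn [-0.0132  0.0016  0.0026] F [-0.2 -0.1 -0.9]
[[271.91775243 318.37827607]
 [280.72977848 435.24910081]]
```

View pics/c3.png

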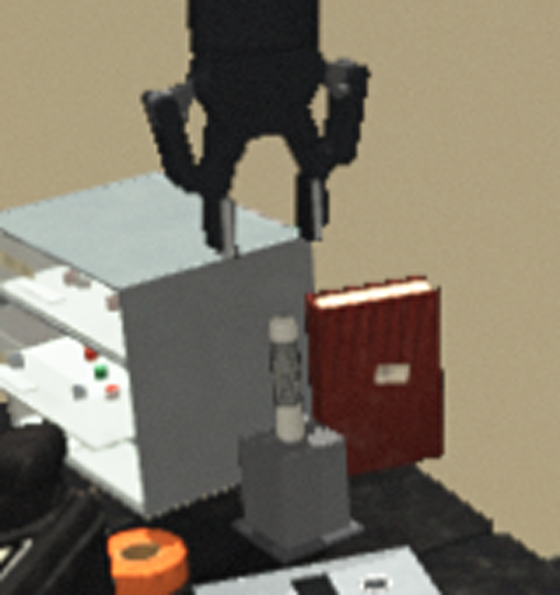

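The stylus top is at about (283,320) in the crop, roughly 3 px right of where I predicted it. I'll check both cameras against the gripper and the heater.

```bash
python3 - <<'E'
from h import *
d=load('side1'); s=env.observe(); p=np.array(s['position'])
pr=lambda q,d:cv2.projectPoints(np.array(q,float).reshape(-1,1,3),d['rvec'],d['tvec'],d['intrinsics'],d['D'])[0][:,0]
print('f',d['intrinsics'][0,0]); 
print('tips pred crop',(pr([p+[.025,0,.005],p-[.025,0,-.005],p],d)-[200,60])*3.5)
print('corners pred side',pr([[.6118,.0725,.045],[.5693,-.123,.045],[.4422,-.0953,.045],[.4848,.1001,.045],[.5741,.0449,.037],[.5076,.0593,.037]],d))
print('sens x,y',(pr([[.61,.199,.15],[.6,.209,.15],[.6,.199,.15]],d)))
# cloud points in side of stylus
c=cloud(d);x,y,z=c[...,0],c[...,1],c[...,2]
m=(abs(x-.6)<.03)&(abs(y-.199)<.03)&(z>.085)&(z<.148)
P=c[m]; print('side styl',len(P),P.mean(0),np.median(P,0)); v,u=np.nonzero(m); print(u.mean(),v.mean())
t=snap('top','top1'); c=cloud(t);z=c[...,2]; print('top tips',pr([p+[.025,0,.005],p-[.025,0,-.005],p],t))
a=cv2.resize(d['img'][200:310,240:370][:,:,::-1],None,fx=4.5,fy=4.5,interpolation=cv2.INTER_CUBIC)
cv2.imwrite('pics/c4.png',a)
E
```

```text
f 487.3802013097547
tips pred crop [[296.78004731 231.98146618]
 [222.43445104 248.58211976]
 [260.57358547 248.06267512]]
corners pred side [[313.74672621 215.73087571]
 [349.42050832 268.15576212]
 [277.48495998 284.3645177 ]
 [252.55095009 227.50968242]
 [304.7095373  229.94516431]
 [271.94984792 236.48160106]]
sens x,y [[281.80990939 149.95322261]
 [275.62136386 149.55141804]
 [277.69078641 150.96522173]]
side styl 224 [0.60228608 0.19119162 0.11739818] [0.60142339 0.19039736 0.11699224]
281.28125 165.73214285714286
top tips [[179.89002285 189.52054631]
 [179.19840569 218.0094681 ]
 [180.51728918 204.13999938]]
```

View pics/c4.png

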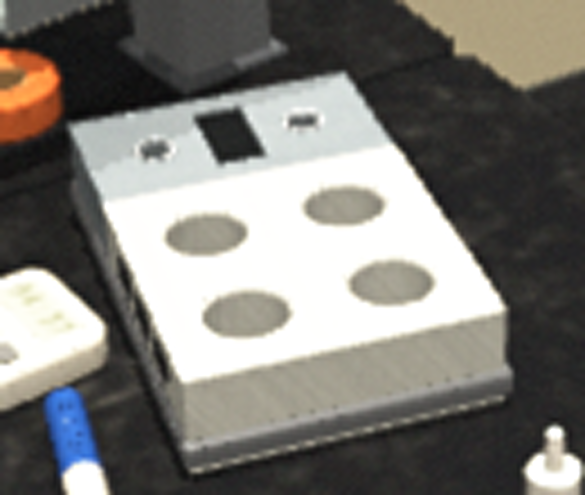

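Every side-view point, including the gripper itself, sits about 3 px to the right. That is a bias of the side camera, so the top-view measurements hold. Next I'll descend on the stylus.

Request:
{"op": "step_arm", "data": {"targets": [[[0,0,0.05],[0,0,0]],[[0,0,0.1],[0,0,0]],[[0,0,0.16],[0,0,0]],[[0,0,0.22],[0,0,0]],[[0,0,0.27],[0,0,0]],[[0,0,0.3],[0,0,0]],[[0,0,0.316],[0,0,0]],[[0,0,0.316],[0,0,0]],[[0,0,0.316],[0,0,0]]]}}

```text
time_s: 2.87
position: [0.5992, 0.2009, 0.1081]
tool_rot: [[-0.001, 1.0, 0.002], [1.0, 0.001, 0.0], [0.0, 0.002, -1.0]]
ft_force: [0.5, 0.4, -0.2]
grip_width: 0.0499
gripper_force: 0.0
```

```bash
python3 - <<'E'
from h import *
plan([.6,.199,.106],tgt())
E
```

```text
t 2.87 pos [0.5992 0.2009 0.1081] grip 0.0499 shift [-0.0064  0.0027  0.007 ] turn [ 0.0029 -0.0004  0.0013] F [ 0.5  0.4 -0.2]
```

Request:
{"op": "step_arm", "data": {"targets": [[[-0.006,0.002,0.006],[0,0,0]],[[-0.006,0.002,0.006],[0,0,0]],[[-0.006,0.002,0.006],[0,0,0]],[[-0.006,0.002,0.006],[0,0,0]],[[-0.006,0.002,0.006],[0,0,0]],[[-0.006,0.002,0.006],[0,0,0]],[[-0.006,0.002,0.006],[0,0,0]],[[-0.006,0.002,0.006],[0,0,0]]], "jaw": 0, "grip_force": 60}}

```text
time_s: 3.53
position: [0.5996, 0.1985, 0.1052]
tool_rot: [[-0.0, 1.0, 0.001], [1.0, 0.0, -0.0], [-0.0, 0.001, -1.0]]
ft_force: [0.3, -0.4, 5.2]
grip_width: 0.0169
gripper_force: 58.5
```

```bash
python3 - <<'E'
from h import *
plan([.6,.199,.226],tgt())
E
```

```text
t 3.53 pos [0.5996 0.1985 0.1052] grip 0.0169 shift [ 0.0016  0.0017 -0.4027] turn [0.0013 0.     0.0002] F [ 0.3 -0.4  5.2]
```

Request:
{"op": "step_arm", "data": {"targets": [[[0,0,-0.03],[0,0,0]],[[0,0,-0.09],[0,0,0]],[[0,0,-0.16],[0,0,0]],[[0,0,-0.23],[0,0,0]],[[0,0,-0.3],[0,0,0]],[[0,0,-0.36],[0,0,0]],[[0,0,-0.36],[0,0,0]],[[0,0,-0.36],[0,0,0]],[[0,0,-0.36],[0,0,0]]]}}

```text
time_s: 4.28
position: [0.5987, 0.1985, 0.2115]
tool_rot: [[-0.0, 1.0, -0.002], [1.0, 0.0, -0.0], [-0.0, -0.002, -1.0]]
ft_force: [-0.6, 0.1, -0.7]
grip_width: 0.0167
gripper_force: 59.1
```

```bash
python3 - <<'E'
from h import *
plan([.5741,.0449,.19],tgt())
d=snap('side','side2')
c=cloud(d);s=env.observe();p=s['position']
x,y,z=c[...,0],c[...,1],c[...,2]
for lo,hi in [(-.095,-.08),(-.075,-.04),(-.03,-.0)]:
    m=(abs(x-p[0])<.03)&(abs(y-p[1])<.03)&(z>p[2]+lo)&(z<p[2]+hi); v,u=np.nonzero(m); print(lo,m.sum(),u.mean() if m.any() else 0,v.mean() if m.any() else 0,np.median(c[m],0)-p)
cv2.imwrite('pics/c5.png',cv2.resize(d['img'][20:200,210:350][:,:,::-1],None,fx=3.3,fy=3.3,interpolation=cv2.INTER_CUBIC))
E
```

```text
t 4.28 pos [0.5987 0.1985 0.2115] grip 0.0167 shift [-0.512  -0.082   0.0721] turn [-0.0031  0.0004  0.0003] F [-0.6  0.1 -0.7]
-0.095 18 279.0 162.16666666666666 [ 0.00036711 -0.00307123 -0.08546946]
-0.075 44 278.27272727272725 149.4318181818182 [ 0.00090471 -0.00316404 -0.05584168]
-0.03 118 277.0593220338983 131.83898305084745 [-0.0018439  -0.00789141 -0.01514384]
```

View pics/c5.png

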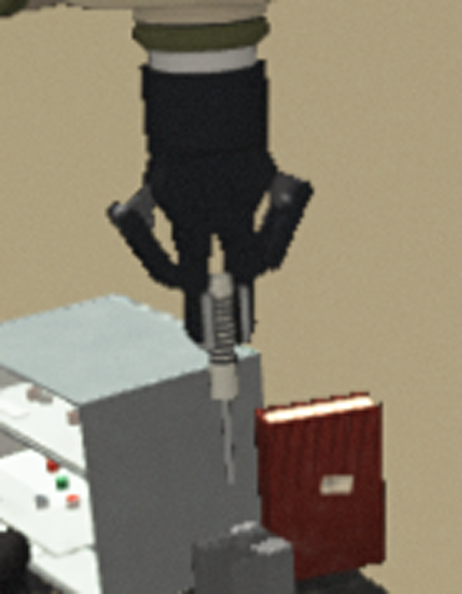

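The stylus hangs vertically in the grip, with its tip at about (233,485). I'll move it over the rear button.

Request:
{"op": "step_arm", "data": {"targets": [[[-0.12,-0.02,0],[0,0,0]],[[-0.25,-0.04,0],[0,0,0]],[[-0.38,-0.06,0],[0,0,0]],[[-0.47,-0.08,0],[0,0,0]],[[-0.512,-0.083,0],[0,0,0]],[[-0.512,-0.083,0.1],[0,0,0]],[[-0.512,-0.083,0.17],[0,0,0]],[[-0.512,-0.083,0.2],[0,0,0]],[[-0.512,-0.083,0.2],[0,0,0]],[[-0.512,-0.083,0.2],[0,0,0]]]}}

```text
time_s: 5.17
position: [0.5747, 0.0454, 0.1528]
tool_rot: [[-0.001, 1.0, -0.0], [1.0, 0.001, 0.0], [0.0, -0.0, -1.0]]
ft_force: [0.8, 1.0, 0.1]
grip_width: 0.017
gripper_force: 59.1
```

```bash
python3 - <<'E'
from h import *
plan([.5741,.0449,.127],tgt())
d=snap('side','side3'); t=snap('top','top3')
a=cv2.resize(d['img'][150:260,240:350][:,:,::-1],None,fx=5.4,fy=5.4,interpolation=cv2.INTER_CUBIC)
cv2.imwrite('pics/c6.png',a)
E
```

```text
t 5.17 pos [0.5747 0.0454 0.1528] grip 0.017 shift [-0.0016 -0.0019  0.0861] turn [-0.0006 -0.0002  0.001 ] F [0.8 1.  0.1]
```

View pics/c6.png

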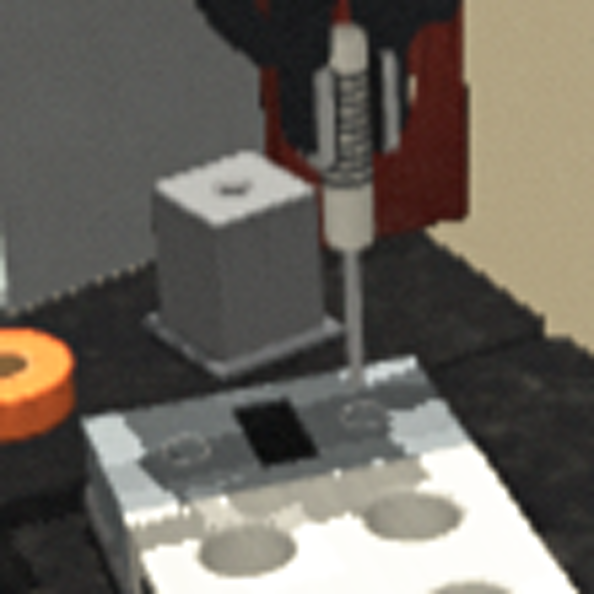

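```bash
python3 - <<'E'
from h import *
d=load('side3')
pr=lambda q:((cv2.projectPoints(np.array(q,float).reshape(-1,1,3),d['rvec'],d['tvec'],d['intrinsics'],d['D'])[0][:,0]+.5-[240,150])*5.4-.5+[16.5,2.5]).round(0)
p=np.array([.5747,.0454,.1528])
print('tip',pr(p-[0,0,.0952]),'shoulder',pr(p-[0,0,.0352]),'top',pr(p+[0,0,.0448]))
print('rim',pr([.5741,.0449,.045]),'rim front',pr([.5076,.0593,.045]),'corner RL',pr([.6118,.0725,.045]),'standhole',pr([.6,.199,.07]),'well1 rim',pr([.5553,-.0227,.045]))
print(pr([p-[0,0,.0952],p-[-.003,0,.0952],p-[0,-.003,.0952],p-[0,0,.0982]]))
E
python3 - <<'E'
import cv2
d=cv2.imread('pics/side3.png')
cv2.imwrite('pics/c7.png',cv2.resize(d[205:235,285:325],None,fx=15,fy=15,interpolation=cv2.INTER_NEAREST))
E
```

```text
tip [[366. 388.]] shoulder [[359. 243.]] top [[348.  34.]]
rim [[367. 418.]] rim front [[189. 453.]] corner RL [[417. 360.]] standhole [[236. 190.]] well1 rim [[416. 516.]]
[[366. 388.]
 [373. 385.]
 [362. 384.]
 [367. 395.]]
```

View pics/c7.png

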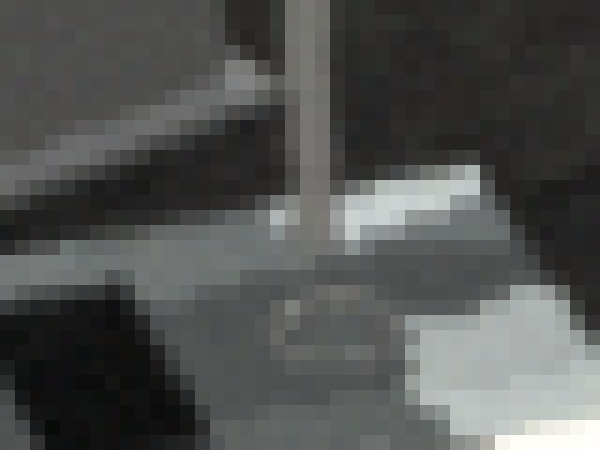

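```bash
cat >> h.py <<'E'
def lean(f,p):
    d=load(f); c=cloud(d); D=c-p
    m=(abs(D[...,0])<.012)&(D[...,1]<.02)&(D[...,1]>-.03)&(D[...,2]>-.1)&(D[...,2]<.05)
    g=d['img'].astype(int).max(2)
    for h in (-.09,-.075,-.06,-.045,-.03,-.015,0,.015,.03,.042):
        q=cv2.projectPoints(np.array(p)+[0,0,h],d['rvec'],d['tvec'],d['intrinsics'],d['D'])[0][0,0]
        v=int(round(q[1])); u0=int(q[0])-9; 
        us=[u for u in range(u0,u0+22) if m[v,u]]
        print(h,q.round(1),'mask',us[0] if us else None,us[-1] if us else None,g[v,u0:u0+22].tolist())
E
python3 - <<'E'
from h import *
print('side2');lean('side2',np.array([.5987,.1985,.2115]))
print('side3');lean('side3',np.array([.5747,.0454,.1528]))
E
```

```text
side2
-0.09 [278.2 163.3] mask 278 280 [89, 89, 90, 90, 89, 88, 90, 88, 88, 81, 115, 111, 92, 89, 90, 91, 91, 90, 89, 68, 58, 61]
-0.075 [277.7 157. ] mask 278 280 [91, 91, 92, 89, 91, 87, 88, 90, 87, 91, 114, 115, 78, 86, 89, 88, 89, 90, 92, 88, 65, 60]
-0.06 [277.2 150.5] mask 277 279 [87, 87, 88, 88, 86, 89, 86, 89, 87, 72, 106, 115, 97, 87, 86, 86, 89, 92, 89, 55, 57, 60]
-0.045 [276.7 144. ] mask 277 279 [89, 89, 87, 90, 89, 87, 88, 92, 90, 92, 108, 116, 85, 84, 92, 91, 92, 92, 91, 88, 93, 135]
-0.03 [276.2 137.4] mask 274 281 [87, 89, 88, 85, 85, 87, 88, 134, 157, 157, 158, 154, 147, 141, 131, 98, 88, 89, 91, 90, 88, 90]
-0.015 [275.7 130.6] mask 273 281 [196, 198, 194, 190, 197, 171, 146, 140, 149, 157, 158, 154, 152, 147, 138, 100, 85, 89, 90, 90, 90, 89]
0 [275.2 123.8] mask 273 282 [199, 200, 185, 134, 95, 97, 110, 122, 118, 83, 73, 76, 71, 68, 66, 109, 89, 146, 165, 162, 173, 175]
0.015 [274.7 116.9] mask 272 282 [148, 42, 23, 26, 27, 30, 70, 112, 122, 92, 85, 93, 86, 88, 74, 57, 32, 30, 92, 120, 84, 42]
0.03 [274.2 110. ] mask 272 282 [131, 38, 24, 24, 27, 43, 91, 118, 10
[... 788 characters left out ...]
 161, 161, 153, 148, 145, 133, 88, 68, 70, 66, 62, 60]
-0.015 [302.5 184.6] mask 300 308 [192, 191, 191, 161, 143, 87, 93, 133, 138, 141, 141, 136, 139, 135, 141, 132, 79, 68, 67, 64, 69, 66]
0 [302.2 177.5] mask 298 310 [67, 46, 45, 30, 29, 41, 109, 128, 119, 60, 87, 91, 90, 113, 91, 61, 28, 33, 84, 100, 91, 75]
0.015 [301.8 170.2] mask 298 310 [26, 25, 26, 27, 27, 31, 71, 121, 125, 122, 60, 104, 121, 103, 90, 67, 36, 20, 30, 91, 124, 95]
0.03 [301.4 162.9] mask 298 310 [24, 23, 30, 27, 29, 32, 68, 104, 115, 85, 96, 133, 128, 116, 100, 70, 28, 21, 44, 123, 123, 76]
0.042 [301.1 156.9] mask 299 307 [29, 27, 27, 28, 30, 30, 27, 29, 35, 90, 153, 156, 151, 152, 148, 118, 36, 30, 29, 28, 26, 28]
```

The tip is about 3 mm short in x because the stylus leans slightly in the grip. I'll compensate for that and descend into the recess.

Request:
{"op": "step_arm", "data": {"targets": [[[0.002,0.009,0],[0,0,0]],[[0.002,0.009,0.01],[0,0,0]],[[0.002,0.009,0.02],[0,0,0]],[[0.002,0.009,0.03],[0,0,0]],[[0.002,0.009,0.04],[0,0,0]],[[0.002,0.009,0.05],[0,0,0]],[[0.002,0.009,0.055],[0,0,0]],[[0.002,0.009,0.055],[0,0,0]],[[0.002,0.009,0.055],[0,0,0]]]}}

```text
time_s: 6.02
position: [0.5772, 0.0455, 0.1362]
tool_rot: [[-0.0, 1.0, -0.0], [1.0, 0.0, -0.0], [-0.0, -0.0, -1.0]]
ft_force: [0.4, 0.6, -0.5]
grip_width: 0.0168
gripper_force: 59.1
```

```bash
python3 - <<'E'
from h import *
plan([.5776,.0459,.1262],tgt())
d=snap('side','side4')
cv2.imwrite('pics/c8.png',cv2.resize(d['img'][195:235,280:330][:,:,::-1],None,fx=12,fy=12,interpolation=cv2.INTER_NEAREST))
E
```

```text
t 6.02 pos [0.5772 0.0455 0.1362] grip 0.0168 shift [0.0013 0.0014 0.0333] turn [-0.0001  0.      0.0002] F [ 0.4  0.6 -0.5]
```

View pics/c8.png

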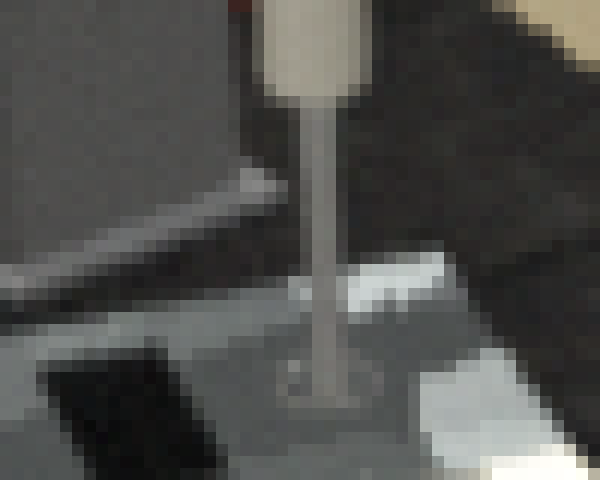

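The rod is centred in the recess at (330,385), with no contact force. I'll press now.

Request:
{"op": "step_arm", "data": {"targets": [[[0.001,0.001,0.008],[0,0,0]],[[0.001,0.001,0.016],[0,0,0]],[[0.001,0.001,0.024],[0,0,0]],[[0.001,0.001,0.03],[0,0,0]],[[0.001,0.001,0.034],[0,0,0]],[[0.001,0.001,0.034],[0,0,0]],[[0.001,0.001,0.034],[0,0,0]]]}}

```text
time_s: 6.65
position: [0.5779, 0.0458, 0.1269]
tool_rot: [[-0.0, 1.0, 0.002], [1.0, 0.0, -0.0], [-0.0, 0.002, -1.0]]
ft_force: [-0.4, -1.0, 7.2]
grip_width: 0.0169
gripper_force: 60.3
```

7.2 N means the button has bottomed. I'll hold for more than a second.

Request:
{"op": "step_arm", "data": {"targets": [[[0,0,0.002],[0,0,0]],[[0,0,0.002],[0,0,0]],[[0,0,0.002],[0,0,0]],[[0,0,0.002],[0,0,0]],[[0,0,0.002],[0,0,0]],[[0,0,0.002],[0,0,0]],[[0,0,0.002],[0,0,0]],[[0,0,0.002],[0,0,0]],[[0,0,0.002],[0,0,0]],[[0,0,0.002],[0,0,0]]]}}

```text
time_s: 7.48
position: [0.5779, 0.0458, 0.1268]
tool_rot: [[-0.0, 1.0, 0.002], [1.0, 0.0, -0.0], [-0.0, 0.002, -1.0]]
ft_force: [-1.7, 0.3, 10.2]
grip_width: 0.0166
gripper_force: 60.4
```

Request:
{"op": "step_arm", "data": {"targets": [[[0,0,0],[0,0,0]],[[0,0,0],[0,0,0]],[[0,0,0],[0,0,0]],[[0,0,0],[0,0,0]],[[0,0,0],[0,0,0]],[[0,0,0],[0,0,0]]]}}

```text
time_s: 7.98
position: [0.5779, 0.0458, 0.1268]
tool_rot: [[-0.0, 1.0, 0.002], [1.0, 0.0, -0.0], [-0.0, 0.002, -1.0]]
ft_force: [-0.8, 0.4, 10.4]
grip_width: 0.0168
gripper_force: 60.4
```

Request:
{"op": "step_arm", "data": {"targets": [[[0,0,-0.04],[0,0,0]],[[0,0,-0.1],[0,0,0]],[[0,0,-0.18],[0,0,0]],[[0,0,-0.26],[0,0,0]],[[0,0,-0.29],[0,0,0]],[[0,0,-0.29],[0,0,0]],[[0,0,-0.29],[0,0,0]],[[0,0,-0.29],[0,0,0]]]}}

```text
time_s: 8.65
position: [0.5768, 0.0459, 0.2106]
tool_rot: [[-0.0, 1.0, -0.003], [1.0, 0.0, 0.0], [0.0, -0.003, -1.0]]
ft_force: [0.2, -0.9, -0.7]
grip_width: 0.0165
gripper_force: 59.1
```

```bash
python3 - <<'E'
from h import *
plan([.603,.1995,.205],tgt())
s=env.observe(); snap('side','side5'); lean('side5',np.array(s['position']))
E
```

```text
t 8.65 pos [0.5768 0.0459 0.2106] grip 0.0165 shift [0.5121 0.0874 0.0187] turn [-0.0038 -0.0005  0.0001] F [ 0.2 -0.9 -0.7]
-0.09 [303.8 192.3] mask 304 306 [77, 77, 77, 79, 79, 66, 68, 65, 63, 71, 113, 121, 108, 71, 67, 68, 69, 68, 67, 65, 60, 55]
-0.075 [303.4 185.3] mask 304 306 [194, 190, 161, 140, 89, 76, 73, 73, 73, 85, 116, 118, 94, 68, 68, 73, 71, 67, 67, 67, 65, 67]
-0.06 [303.1 178.2] mask 303 305 [74, 71, 73, 72, 71, 72, 73, 72, 74, 96, 116, 112, 77, 73, 69, 71, 72, 71, 73, 70, 72, 72]
-0.045 [302.7 170.9] mask 303 305 [78, 74, 75, 79, 80, 79, 77, 78, 75, 79, 114, 119, 113, 76, 75, 76, 75, 73, 76, 72, 74, 74]
-0.03 [302.4 163.6] mask 299 308 [81, 78, 72, 72, 81, 83, 107, 148, 158, 159, 159, 158, 151, 147, 139, 129, 116, 120, 132, 134, 134, 139]
-0.015 [302.  156.2] mask 299 308 [71, 80, 82, 85, 74, 74, 86, 133, 135, 124, 124, 123, 119, 127, 124, 135, 112, 81, 71, 78, 80, 78]
0 [301.6 148.6] mask 300 310 [84, 76, 83, 70, 71, 82, 98, 120, 126, 96, 74, 122, 120, 100, 80, 70, 53, 54, 48, 70, 87, 86]
0.015 [301.2 140.9] mask 299 310 [27, 24, 29, 26, 26, 49, 108, 128, 125, 77, 80, 115, 124, 103, 82, 66, 25, 19, 40, 116, 125, 71]
0.03 [300.9 133.1] mask 297 310 [23, 23, 24, 30, 30, 29, 55, 110, 122, 120, 72, 143, 146, 140, 99, 88, 50, 21, 20, 53, 124, 124]
0.042 [300.5 126.8] mask 299 307 [27, 29, 27, 26, 28, 26, 31, 29, 23, 43, 148, 161, 155, 155, 152, 145, 75, 31, 26, 24, 27, 27]
```

Request:
{"op": "step_arm", "data": {"targets": [[[0.12,0.02,0],[0,0,0]],[[0.25,0.04,0],[0,0,0]],[[0.38,0.06,0],[0,0,0]],[[0.47,0.077,0],[0,0,0]],[[0.51,0.082,0],[0,0,0]],[[0.51,0.082,0],[0,0,0]],[[0.51,0.082,0.06],[0,0,0]],[[0.51,0.082,0.12],[0,0,0]],[[0.51,0.082,0.12],[0,0,0]],[[0.51,0.082,0.12],[0,0,0]]]}}

```text
time_s: 9.53
position: [0.6017, 0.1976, 0.1756]
tool_rot: [[0.001, 1.0, -0.003], [1.0, -0.001, -0.001], [-0.001, -0.003, -1.0]]
ft_force: [0.6, 1.1, 0.4]
grip_width: 0.0165
gripper_force: 59.1
```

```bash
python3 - <<'E'
from h import *
plan([.6015,.199,.1057],tgt())
d=snap('side','side6')
cv2.imwrite('pics/c9.png',cv2.resize(d['img'][130:210,250:310][:,:,::-1],None,fx=7,fy=7,interpolation=cv2.INTER_NEAREST))
E
```

```text
t 9.53 pos [0.6017 0.1976 0.1756] grip 0.0165 shift [ 4.800e-03 -1.000e-04  2.331e-01] turn [-0.0033  0.0008 -0.0014] F [0.6 1.1 0.4]
```

View pics/c9.png

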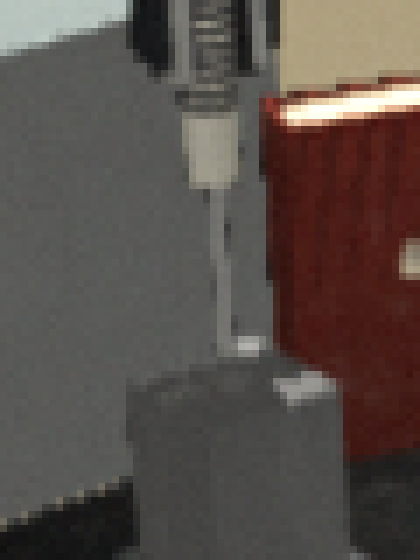

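The rod at (224,350) is about 1.3 px left of the hole centre at (234,382). I'll shift +x a little and insert gently.

Request:
{"op": "step_arm", "data": {"targets": [[[0.005,0.007,0],[0,0,0]],[[0.005,0.007,0.015],[0,0,0]],[[0.005,0.007,0.03],[0,0,0]],[[0.005,0.007,0.045],[0,0,0]],[[0.005,0.007,0.06],[0,0,0]],[[0.005,0.007,0.07],[0,0,0]],[[0.005,0.007,0.07],[0,0,0]]]}}

```text
time_s: 10.17
position: [0.6038, 0.2003, 0.1545]
tool_rot: [[-0.0, 1.0, -0.002], [1.0, 0.0, -0.0], [-0.0, -0.002, -1.0]]
ft_force: [-0.6, -0.8, -0.7]
grip_width: 0.0166
gripper_force: 59.1
```

Request:
{"op": "step_arm", "data": {"targets": [[[0,0,0.03],[0,0,0]],[[0,0,0.06],[0,0,0]],[[0,0,0.09],[0,0,0]],[[0,0,0.12],[0,0,0]],[[0,0,0.14],[0,0,0]],[[0,0,0.152],[0,0,0]],[[0,0,0.158],[0,0,0]],[[0,0,0.162],[0,0,0]],[[0,0,0.162],[0,0,0]]]}}

```text
time_s: 10.92
position: [0.6042, 0.2003, 0.1069]
tool_rot: [[-0.0, 1.0, 0.0], [1.0, 0.0, 0.0], [0.0, 0.0, -1.0]]
ft_force: [0.4, -0.7, -0.2]
grip_width: 0.0166
gripper_force: 59.2
```

Request:
{"op": "step_arm", "data": {"targets": [[[0,0,0.004],[0,0,0]],[[0,0,0.004],[0,0,0]],[[0,0,0.004],[0,0,0]]]}}

```text
time_s: 11.17
position: [0.6042, 0.2003, 0.1058]
tool_rot: [[-0.0, 1.0, 0.0], [1.0, 0.0, 0.0], [0.0, 0.0, -1.0]]
ft_force: [-0.4, 0.0, -1.1]
grip_width: 0.0166
gripper_force: 59.2
```

Request:
{"op": "step_arm", "data": {"targets": [[[0,0,0],[0,0,0]],[[0,0,0],[0,0,0]],[[0,0,0],[0,0,0]],[[0,0,0],[0,0,0]],[[0,0,0],[0,0,0]],[[0,0,0],[0,0,0]],[[0,0,0],[0,0,0]]], "jaw": 50}}

```text
time_s: 11.75
position: [0.6041, 0.2003, 0.1056]
tool_rot: [[-0.0, 1.0, 0.0], [1.0, 0.0, 0.0], [0.0, 0.0, -1.0]]
ft_force: [0.2, 0.3, 0.6]
grip_width: 0.0497
gripper_force: 0.0
```

Request:
{"op": "step_arm", "data": {"targets": [[[0,0,-0.05],[0,0,0]],[[0,0,-0.12],[0,0,0]],[[0,0,-0.22],[0,0,0]],[[0,0,-0.33],[0,0,0]],[[0,0,-0.44],[0,0,0]],[[0,0,-0.5],[0,0,0]],[[-0.13,0,-0.5],[0,0,0]],[[-0.26,0,-0.5],[0,0,0]],[[-0.4,0,-0.5],[0,0,0]],[[-0.4,0,-0.5],[0,0,0]]]}}

```text
time_s: 12.58
position: [0.6043, 0.0742, 0.2556]
tool_rot: [[0.006, 1.0, -0.0], [1.0, -0.006, -0.002], [-0.002, -0.0, -1.0]]
ft_force: [-0.1, -0.6, 0.0]
grip_width: 0.0505
gripper_force: 0.0
```

```bash
cat >> h.py <<'E'
def scan(f):
    d=snap('top',f); c=cloud(d); x,y,z=c[...,0],c[...,1],c[...,2]; im=d['img'].astype(int)
    w=(im.min(2)>170)
    def blob(m,lab):
        n,l,s,ce=cv2.connectedComponentsWithStats(m.astype(np.uint8))
        for i in range(1,n):
            if s[i,4]>8: P=c[l==i]; print(lab,s[i,4],ce[i].round(1),'med',np.median(P,0).round(4),'mid',((P.min(0)+P.max(0))/2).round(4),'at z',at(d,*ce[i],np.median(P[:,2])).round(4))
    blob((x>.3)&(x<.73)&(y<.03)&(y>-.32)&(z>.06)&(z<.125)&w,'cap')
    blob((x>.57)&(x<.64)&(y<.24)&(y>.15)&(z>.13)&(z<.17),'styl')
    return d,c
E
python3 - <<'E'
from h import *
d,c=scan('top7'); plan([.51,-.2,.3],tgt())
d=snap('side','side7'); pr=cv2.projectPoints(np.array([[.6,.199,.15],[.6,.199,.145],[.6,.199,.075]]),d['rvec'],d['tvec'],d['intrinsics'],d['D'])[0][:,0]; print(pr)
for q in pr:
    v=int(round(q[1]));u=int(q[0])-6; print(u,d['img'][v,u:u+18].max(1).tolist())
E
```

```text
cap 61 [412.1 204.2] med [ 0.6115 -0.2226  0.0737] mid [ 0.6122 -0.2232  0.0801] at z [ 0.6117 -0.2233  0.0737]
cap 62 [420.1 255.5] med [ 0.5094 -0.2374  0.0735] mid [ 0.5097 -0.2378  0.0798] at z [ 0.5097 -0.2378  0.0735]
cap 30 [284.7 348.4] med [0.3354 0.0247 0.1187] mid [0.3355 0.0241 0.1189] at z [0.3349 0.0249 0.1187]
cap 13 [292.  365.2] med [0.302  0.0117 0.1122] mid [0.3024 0.0118 0.1124] at z [0.3023 0.0118 0.1122]
styl 106 [190.1 205.2] med [0.6017 0.199  0.1493] mid [0.6027 0.2014 0.1427] at z [0.6014 0.1989 0.1493]
t 12.63 pos [0.6043 0.077  0.2557] grip 0.05 shift [-0.9247 -0.31   -0.1473] turn [-0.0001  0.0006 -0.0059] F [-0.4  0.9  0.1]
[[277.69078641 150.96522173]
 [277.8518873  153.12216362]
 [280.05492077 182.33882929]]
271 [88, 89, 88, 87, 84, 129, 255, 255, 255, 255, 255, 255, 255, 255, 147, 89, 54, 58]
271 [88, 86, 86, 85, 86, 90, 142, 163, 187, 191, 183, 174, 161, 152, 103, 90, 41, 61]
274 [164, 180, 191, 192, 187, 143, 157, 160, 157, 154, 152, 148, 145, 165, 191, 193, 192, 180]
```

The stylus is home and upright. The bottles are at (.612,-.223) and (.510,-.238). I'll fetch the far one with a 30° lean to stay clear of the hose.

```bash
python3 - <<'E'
from h import *
plan([.6117,-.171,.2],tgt(30))
E
```

```text
t 12.68 pos [0.6042 0.0789 0.2557] grip 0.0502 shift [-0.8329  0.0272  0.1855] turn [-0.001  -0.6669 -0.0032] F [-0.7  1.   0.3]
```

Request:
{"op": "step_arm", "data": {"targets": [[[-0.12,0,0],[0,-0.1,0]],[[-0.25,0.01,0],[0,-0.2,0]],[[-0.38,0.02,0],[0,-0.33,0]],[[-0.5,0.025,0],[0,-0.45,0]],[[-0.62,0.027,0.05],[0,-0.57,0]],[[-0.74,0.027,0.1],[0,-0.667,0]],[[-0.833,0.027,0.15],[0,-0.667,0]],[[-0.833,0.027,0.185],[0,-0.667,0]],[[-0.833,0.027,0.185],[0,-0.667,0]],[[-0.833,0.027,0.185],[0,-0.667,0]]], "jaw": 40}}

```text
time_s: 13.52
position: [0.6126, -0.1683, 0.2001]
tool_rot: [[-0.001, 1.0, 0.0], [0.866, 0.001, -0.5], [-0.5, -0.0, -0.866]]
ft_force: [-0.2, 0.6, 0.4]
grip_width: 0.0401
gripper_force: 0.0
```

```bash
python3 - <<'E'
from h import *
s=env.observe(); print(s['tool_rot'],s['q'])
plan([.6117,-.231+.05,.0335+.0866],tgt(30));plan([.6117,-.231,.0335],tgt(30))
E
```

```text
[[-1.11976600e-03  9.99999281e-01  4.29026424e-04]
 [ 8.66209342e-01  1.18432849e-03 -4.99679871e-01]
 [-4.99680020e-01 -1.87897834e-04 -8.66210045e-01]] [-14.73792389  31.07195788  69.74022587 -30.29610638  73.27604212
  -7.42599179]
t 13.52 pos [ 0.6126 -0.1683  0.2001] grip 0.0401 shift [ 0.0966 -0.0031  0.2522] turn [ 0.0005 -0.0005  0.0014] F [-0.2  0.6  0.4]
t 13.52 pos [ 0.6126 -0.1683  0.2001] grip 0.0401 shift [ 0.0965 -0.0033  0.5855] turn [ 0.0005 -0.0005  0.0014] F [-0.2  0.6  0.4]
```

Request:
{"op": "step_arm", "data": {"targets": [[[0.0965,-0.003,0.05],[0,0,0]],[[0.0965,-0.003,0.15],[0,0,0]],[[0.0965,-0.003,0.25],[0,0,0]],[[0.0965,-0.003,0.33],[0,0,0]],[[0.0965,-0.003,0.41],[0,0,0]],[[0.0965,-0.003,0.48],[0,0,0]],[[0.0965,-0.003,0.54],[0,0,0]],[[0.0965,-0.003,0.58],[0,0,0]],[[0.0965,-0.003,0.585],[0,0,0]],[[0.0965,-0.003,0.585],[0,0,0]]]}}

```text
time_s: 14.35
position: [0.612, -0.2317, 0.0342]
tool_rot: [[-0.0, 1.0, 0.001], [0.866, 0.001, -0.5], [-0.5, 0.001, -0.866]]
ft_force: [-0.1, 0.8, 1.2]
grip_width: 0.0401
gripper_force: 0.0
```

Request:
{"op": "step_arm", "data": {"targets": [[[0,0,0],[0,0,0]],[[0,0,0],[0,0,0]],[[0,0,0],[0,0,0]],[[0,0,0],[0,0,0]],[[0,0,0],[0,0,0]],[[0,0,0],[0,0,0]]], "jaw": 20, "grip_force": 30}}

```text
time_s: 14.85
position: [0.6123, -0.2321, 0.0352]
tool_rot: [[0.0, 1.0, 0.003], [0.865, 0.001, -0.501], [-0.501, 0.003, -0.865]]
ft_force: [0.2, 2.4, 6.8]
grip_width: 0.0286
gripper_force: 31.8
```

```bash
python3 - <<'E'
from h import *
plan([.6117,-.231,.1135],tgt(30))
E
```

```text
t 14.85 pos [ 0.6123 -0.2321  0.0352] grip 0.0286 shift [-0.1277 -0.0014 -0.2278] turn [ 0.0036  0.0018 -0.0006] F [0.2 2.4 6.8]
```

Gripped. I'll withdraw along the tool axis, which leads away from the hose.

Request:
{"op": "step_arm", "data": {"targets": [[[0,0,-0.03],[0,0,0]],[[0,0,-0.1],[0,0,0]],[[0,0,-0.18],[0,0,0]],[[0,0,-0.26],[0,0,0]],[[0,0,-0.34],[0,0,0]],[[0,0,-0.4],[0,0,0]],[[0,0,-0.4],[0,0,0]],[[0,0,-0.4],[0,0,0]],[[0,0,-0.4],[0,0,0]]]}}

```text
time_s: 15.6
position: [0.6107, -0.1724, 0.1364]
tool_rot: [[-0.001, 1.0, -0.002], [0.866, -0.0, -0.5], [-0.5, -0.002, -0.866]]
ft_force: [-0.6, 0.1, -2.1]
grip_width: 0.0285
gripper_force: 31.0
```

```bash
python3 - <<'E'
from h import *
s=env.observe();p=np.array(s['position'])
# bottle axis rel TCP at grasp: underside centre = TCP + off
off=np.array([.6123,-.2233,0])-np.array([.6123,-.2321,.0352])
w=np.array([.5553,-.0227,.015])
plan(w+[0,0,.06]-off,tgt(30))
d=snap('side','side8'); c=cloud(d); b=p+off; print('bottle under',b)
pr=lambda q:cv2.projectPoints(np.array(q,float).reshape(-1,1,3),d['rvec'],d['tvec'],d['intrinsics'],d['D'])[0][:,0]
print(pr([b,b+[0,0,.03],b+[0,0,.088]]))
u,v=pr(b+[0,0,.045])[0]
cv2.imwrite('pics/c10.png',cv2.resize(d['img'][int(v)-50:int(v)+50,int(u)-50:int(u)+50][:,:,::-1],None,fx=6,fy=6,interpolation=cv2.INTER_CUBIC)); print(u,v)
E
```

```text
t 15.6 pos [ 0.6107 -0.1724  0.1364] grip 0.0285 shift [ 0.4506 -0.1847 -0.1587] turn [-0.0023 -0.0005  0.001 ] F [-0.6  0.1 -2.1]
bottle under [ 0.61074246 -0.1635959   0.10118093]
[[383.77045579 244.60949172]
 [384.52216873 229.21916722]
 [386.01166112 197.69601643]]
384.90298251301226 221.29428575214783
```

View pics/c10.png

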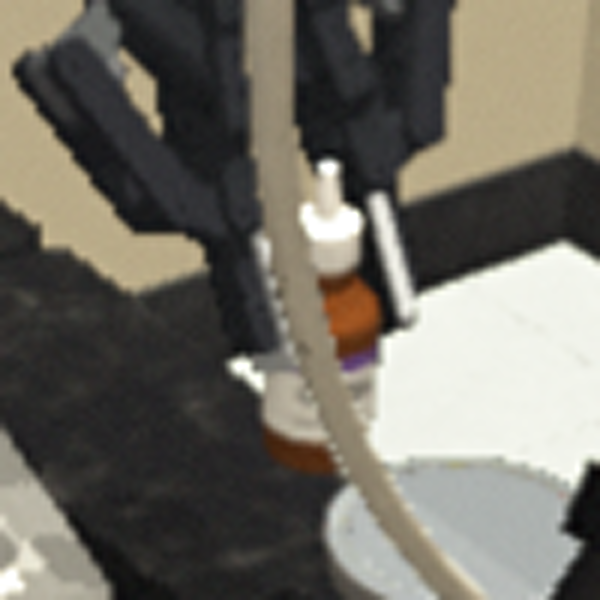

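The bottle hangs upright, with its cap at (328,165) and its base at (318,465). I'll carry it to well 1.

Request:
{"op": "step_arm", "data": {"targets": [[[0.1,-0.04,-0.04],[0,0,0]],[[0.2,-0.08,-0.07],[0,0,0]],[[0.3,-0.12,-0.1],[0,0,0]],[[0.38,-0.155,-0.135],[0,0,0]],[[0.43,-0.177,-0.15],[0,0,0]],[[0.4506,-0.185,-0.1587],[0,0,0]],[[0.4506,-0.185,-0.1587],[0,0,0]],[[0.4506,-0.185,-0.1587],[0,0,0]],[[0.4506,-0.185,-0.1587],[0,0,0]]]}}

```text
time_s: 16.4
position: [0.5563, -0.0326, 0.1111]
tool_rot: [[0.001, 1.0, -0.0], [0.866, -0.001, -0.5], [-0.5, 0.0, -0.866]]
ft_force: [-0.3, -0.9, -0.9]
grip_width: 0.0289
gripper_force: 31.0
```

```bash
cat > meas.py <<'E'
from h import *
import sys
# measure held bottle cap in top view near expected (x,y,z of underside)
def cap(f,b):
    d=snap('top',f); c=cloud(d); D=c-(np.array(b)+[0,0,.075]); im=d['img'].astype(int)
    m=(abs(D[...,0])<.02)&(abs(D[...,1])<.02)&(abs(D[...,2])<.02)&(im.min(2)>150)
    v,u=np.nonzero(m); print('cap px',len(u),u.mean().round(1),v.mean().round(1),'D',D[m].mean(0).round(4),np.median(D[m],0).round(4)); return d
E
python3 - <<'E'
from meas import *
s=env.observe();p=np.array(s['position']); off=np.array([0,.0088,-.0352]); b=p+off; print(b)
cap('top8',b); plan(np.array([.5553,-.0227,.045])-off,tgt(30)); plan(np.array([.5553,-.0227,.018])-off,tgt(30))
d=snap('side','side9')
# amber/label columns in side at heights
for h in (.005,.015,.07):
    q=cv2.projectPoints(b+[0,0,h],d['rvec'],d['tvec'],d['intrinsics'],d['D'])[0][0,0]; v=int(round(q[1]));u=int(q[0])-10; print(h,q,u,[tuple(x) for x in d['img'][v,u:u+26].astype(int).tolist()][::1] if h==.015 else d['img'][v,u:u+26,0].tolist())
E
```

```text
[ 0.55633333 -0.02384017  0.07591742]
cap px 100 311.2 229.5 D [-0.0012 -0.0025 -0.0022] [-0.0021 -0.0025 -0.0017]
t 16.45 pos [ 0.5563 -0.0327  0.1112] grip 0.0285 shift [ 0.055  -0.0033  0.0875] turn [-0.0005  0.0005 -0.0017] F [-0.1 -0.3 -0.8]
t 16.45 pos [ 0.5563 -0.0327  0.1112] grip 0.0285 shift [ 0.1    -0.0034  0.1654] turn [-0.0005  0.0005 -0.0017] F [-0.1 -0.3 -0.8]
0.005 [313.63589467 228.42564271] 303 [92, 103, 100, 96, 87, 98, 151, 170, 172, 169, 173, 177, 182, 181, 183, 186, 187, 189, 182, 144, 102, 65, 48, 47, 53, 53]
0.015 [313.44695503 223.76426946] 303 [(78, 82, 81), (83, 86, 85), (120, 122, 119), (209, 210, 205), (185, 182, 172), (164, 156, 140), (169, 161, 145), (175, 168, 151), (168, 159, 143), (151, 144, 128), (139, 134, 119), (150, 144, 129), (148, 142, 128), (148, 140, 126), (141, 133, 119), (149, 142, 126), (156, 149, 134), (168, 159, 143), (177, 172, 155), (180, 174, 156), (170, 162, 144), (149, 139, 125), (58, 57, 52), (44, 43, 42), (45, 44, 42), (47, 43, 40)]
0.07 [312.37222552 197.1408239 ] 302 [43, 41, 46, 48, 45, 34, 46, 187, 255, 255, 255, 255, 255, 255, 255, 255, 255, 255, 89, 23, 105, 227, 225, 145, 50, 74]
```

Request:
{"op": "step_arm", "data": {"targets": [[[0.0066,0.001,-0.0038],[0,0,0]],[[0.02,0.001,0.02],[0,0,0]],[[0.035,0.001,0.045],[0,0,0]],[[0.05,0.001,0.071],[0,0,0]],[[0.058,0.001,0.085],[0,0,0]],[[0.066,0.001,0.099],[0,0,0]],[[0.0733,0.001,0.1117],[0,0,0]],[[0.0733,0.001,0.1117],[0,0,0]],[[0.0733,0.001,0.1117],[0,0,0]]]}}

```text
time_s: 17.25
position: [0.5562, -0.0291, 0.071]
tool_rot: [[-0.0, 1.0, -0.0], [0.866, 0.0, -0.5], [-0.5, -0.0, -0.866]]
ft_force: [0.3, 0.8, 0.8]
grip_width: 0.0289
gripper_force: 31.0
```

Request:
{"op": "step_arm", "data": {"targets": [[[0.008,0,0.014],[0,0,0]],[[0.016,0,0.028],[0,0,0]],[[0.023,0,0.04],[0,0,0]],[[0.029,0,0.05],[0,0,0]],[[0.029,0,0.05],[0,0,0]],[[0.029,0,0.05],[0,0,0]]]}}

```text
time_s: 17.75
position: [0.5561, -0.0291, 0.0536]
tool_rot: [[-0.0, 1.0, -0.0], [0.866, 0.0, -0.5], [-0.5, -0.0, -0.866]]
ft_force: [0.1, -0.9, -0.4]
grip_width: 0.0289
gripper_force: 31.0
```

Request:
{"op": "step_arm", "data": {"targets": [[[0,0,0],[0,0,0]],[[0,0,0],[0,0,0]],[[0,0,0],[0,0,0]],[[0,0,0],[0,0,0]],[[0,0,0],[0,0,0]]], "jaw": 42}}

```text
time_s: 18.17
position: [0.5562, -0.0291, 0.054]
tool_rot: [[0.0, 1.0, 0.0], [0.866, 0.0, -0.5], [-0.5, 0.0, -0.866]]
ft_force: [-0.2, 0.2, -0.1]
grip_width: 0.0418
gripper_force: 0.0
```

Request:
{"op": "step_arm", "data": {"targets": [[[0,0,-0.05],[0,0,0]],[[0,0,-0.13],[0,0,0]],[[0,0,-0.24],[0,0,0]],[[0,0,-0.36],[0,0,0]],[[0,0,-0.48],[0,0,0]],[[0,0,-0.6],[0,0,0]],[[0,0,-0.6],[0,0,0]],[[0,0,-0.6],[0,0,0]]]}}

```text
time_s: 18.83
position: [0.5566, 0.0618, 0.2111]
tool_rot: [[0.0, 1.0, 0.004], [0.866, 0.002, -0.5], [-0.5, 0.003, -0.866]]
ft_force: [-0.2, -1.1, -1.2]
grip_width: 0.0416
gripper_force: 0.0
```

```bash
python3 - <<'E'
from h import *
d,c=scan('top9')
plan([.5097,-.17,.2],tgt(30))
E
```

```text
cap 24 [423.2 198.8] med [ 0.6217 -0.244   0.083 ] mid [ 0.6208 -0.2447  0.0846] at z [ 0.6211 -0.244   0.083 ]
cap 74 [310.  232.1] med [ 0.5548 -0.021   0.0887] mid [ 0.5567 -0.0201  0.084 ] at z [ 0.5553 -0.021   0.0887]
cap 68 [420.  255.5] med [ 0.5094 -0.2369  0.0735] mid [ 0.5096 -0.2378  0.0772] at z [ 0.5096 -0.2376  0.0735]
cap 40 [284.7 348.5] med [0.3353 0.0247 0.1181] mid [0.3345 0.0243 0.1143] at z [0.3347 0.025  0.1181]
cap 16 [291.7 364.8] med [0.3027 0.0122 0.1125] mid [0.3037 0.0132 0.1089] at z [0.3031 0.0124 0.1125]
t 18.88 pos [0.5559 0.0611 0.2095] grip 0.0418 shift [-0.651  -0.1547  0.4126] turn [0.0005 0.0003 0.0008] F [-0.8 -0.5 -1.3]
```

Bottle 0 is seated: its cap reads 15 mm above its bench level. Next is the second bottle.

Request:
{"op": "step_arm", "data": {"targets": [[[-0.11,-0.03,0.07],[0,0,0]],[[-0.22,-0.06,0.14],[0,0,0]],[[-0.33,-0.09,0.21],[0,0,0]],[[-0.44,-0.12,0.28],[0,0,0]],[[-0.54,-0.145,0.345],[0,0,0]],[[-0.593,-0.155,0.379],[0,0,0]],[[-0.593,-0.155,0.379],[0,0,0]],[[-0.593,-0.155,0.379],[0,0,0]],[[-0.593,-0.155,0.379],[0,0,0]]]}}

```text
time_s: 19.63
position: [0.5093, -0.1497, 0.1993]
tool_rot: [[-0.001, 1.0, -0.002], [0.866, -0.0, -0.5], [-0.5, -0.002, -0.866]]
ft_force: [-0.2, 0.0, 0.3]
grip_width: 0.0421
gripper_force: 0.0
```

```bash
python3 - <<'E'
from h import *
scan('top10'); plan([.5097,-.245,.0335],tgt(30)); print(env.observe()['q'])
E
```

```text
cap 40 [423.5 199.3] med [ 0.6197 -0.2441  0.0827] mid [ 0.6211 -0.245   0.0832] at z [ 0.6201 -0.2445  0.0827]
cap 69 [419.9 255.6] med [ 0.5087 -0.2368  0.0734] mid [ 0.5097 -0.2378  0.0786] at z [ 0.5095 -0.2375  0.0734]
styl 108 [190.2 205.2] med [0.6018 0.1991 0.149 ] mid [0.6028 0.2018 0.142 ] at z [0.6014 0.1988 0.149 ]
t 19.68 pos [ 0.5096 -0.1493  0.1995] grip 0.0421 shift [2.000e-04 7.000e-04 6.388e-01] turn [-0.0009 -0.0004  0.0016] F [0.6 0.1 0. ]
[-15.6285316   21.3599096   86.89968173 -31.66517392  66.50734118
  -4.13693557]
```

Request:
{"op": "step_arm", "data": {"targets": [[[0,0,0.08],[0,0,0]],[[0,0,0.18],[0,0,0]],[[0,0,0.28],[0,0,0]],[[0,0,0.37],[0,0,0]],[[0,0,0.45],[0,0,0]],[[0,0,0.52],[0,0,0]],[[0,0,0.58],[0,0,0]],[[0,0,0.62],[0,0,0]],[[0,0,0.638],[0,0,0]],[[0,0,0.638],[0,0,0]]]}}

```text
time_s: 20.52
position: [0.5097, -0.2454, 0.0337]
tool_rot: [[-0.001, 1.0, -0.001], [0.866, 0.001, -0.5], [-0.5, -0.001, -0.866]]
ft_force: [-0.1, 0.1, 0.2]
grip_width: 0.0419
gripper_force: 0.0
```

Request:
{"op": "step_arm", "data": {"targets": [[[0,0,0],[0,0,0]],[[0,0,0],[0,0,0]],[[0,0,0],[0,0,0]],[[0,0,0],[0,0,0]],[[0,0,0],[0,0,0]],[[0,0,0],[0,0,0]],[[0,0,0],[0,0,0]]], "jaw": 20}}

```text
time_s: 21.1
position: [0.5101, -0.2458, 0.0351]
tool_rot: [[0.0, 1.0, 0.001], [0.866, 0.0, -0.501], [-0.501, 0.001, -0.866]]
ft_force: [0.2, 1.5, 4.1]
grip_width: 0.0287
gripper_force: 30.6
```

Request:
{"op": "step_arm", "data": {"targets": [[[0,0,-0.03],[0,0,0]],[[0,0,-0.1],[0,0,0]],[[0,0,-0.18],[0,0,0]],[[0,0,-0.26],[0,0,0]],[[0,0,-0.34],[0,0,0]],[[0,0,-0.4],[0,0,0]],[[0,0,-0.4],[0,0,0]],[[0,0,-0.4],[0,0,0]],[[0,0,-0.4],[0,0,0]]]}}

```text
time_s: 21.85
position: [0.5092, -0.1857, 0.1375]
tool_rot: [[-0.001, 1.0, -0.001], [0.866, -0.0, -0.5], [-0.5, -0.001, -0.866]]
ft_force: [-0.5, -0.5, -0.6]
grip_width: 0.029
gripper_force: 30.1
```

```bash
python3 - <<'E'
from meas import *
s=env.observe();p=np.array(s['position']); off=np.array([0,.0078,-.0345])
cap('top11',p+off)
plan(np.array([.4839,-.0685,.075])-off,tgt(30))
E
```

```text
cap px 104 398.0 254.9 D [-0.0013 -0.0012 -0.0028] [-0.002  -0.0011 -0.0025]
t 21.9 pos [ 0.5091 -0.1859  0.1372] grip 0.029 shift [ 0.3627 -0.084  -0.1022] turn [-0.0025 -0.0008  0.0009] F [ 0.3  0.  -1.5]
```

Request:
{"op": "step_arm", "data": {"targets": [[[0.1,-0.02,-0.04],[0,0,0]],[[0.2,-0.045,-0.07],[0,0,0]],[[0.28,-0.065,-0.085],[0,0,0]],[[0.34,-0.078,-0.098],[0,0,0]],[[0.364,-0.082,-0.103],[0,0,0]],[[0.364,-0.082,-0.103],[0,0,0]],[[0.364,-0.082,-0.103],[0,0,0]],[[0.364,-0.082,-0.103],[0,0,0]]]}}

```text
time_s: 22.57
position: [0.4855, -0.0768, 0.1106]
tool_rot: [[0.001, 1.0, -0.0], [0.866, -0.001, -0.5], [-0.5, 0.0, -0.866]]
ft_force: [0.0, 0.1, -2.3]
grip_width: 0.0288
gripper_force: 30.1
```

```bash
python3 - <<'E'
from meas import *
s=env.observe();p=np.array(s['position']); off=np.array([0,.0082,-.0351])
cap('top12',p+off); b=p+off; print(b)
plan(np.array([.4845,-.068,.036])-off,tgt(30))
d=snap('side','side12')
for h in (.003,.008,.07):
    q=cv2.projectPoints(b+[0,0,h],d['rvec'],d['tvec'],d['intrinsics'],d['D'])[0][0,0]; v=int(round(q[1]));u=int(q[0])-10; print(h,q,u,d['img'][v,u:u+26,0].tolist(),d['img'][v,u:u+26,2].tolist())
E
```

```text
cap px 98 335.8 268.5 D [-0.001  -0.0021 -0.0016] [-0.0019 -0.0024 -0.0015]
[ 0.48548745 -0.06856199  0.07551552]
t 22.62 pos [ 0.4854 -0.0768  0.1107] grip 0.0288 shift [ 0.0677 -0.0032  0.1134] turn [-0.0001  0.0006 -0.0016] F [-0.   0.4 -0.4]
0.003 [291.40649615 252.54369077] 281 [154, 154, 159, 157, 127, 81, 99, 130, 163, 175, 192, 194, 191, 186, 169, 155, 152, 123, 93, 71, 65, 71, 126, 146, 146, 148] [135, 138, 140, 138, 100, 39, 57, 93, 129, 142, 165, 167, 162, 157, 133, 113, 110, 85, 46, 19, 13, 32, 104, 128, 131, 132]
0.008 [291.23393328 250.12503405] 281 [153, 155, 157, 158, 160, 163, 157, 159, 181, 181, 177, 176, 177, 183, 190, 196, 194, 196, 195, 192, 163, 98, 176, 178, 158, 148] [135, 139, 139, 139, 137, 141, 137, 137, 155, 154, 150, 151, 152, 157, 163, 168, 167, 169, 170, 167, 130, 63, 155, 159, 140, 129]
0.07 [289.01930815 218.81059666] 279 [48, 63, 112, 75, 65, 56, 158, 255, 255, 255, 255, 255, 255, 255, 255, 255, 255, 255, 82, 15, 59, 163, 234, 230, 140, 50] [52, 67, 111, 73, 65, 56, 148, 255, 255, 255, 255, 255, 255, 255, 255, 255, 255, 246, 69, 17, 57, 154, 224, 220, 135, 56]
```

Request:
{"op": "step_arm", "data": {"targets": [[[0.004,-0.002,-0.002],[0,0,0]],[[0.02,-0.002,0.025],[0,0,0]],[[0.035,-0.002,0.052],[0,0,0]],[[0.048,-0.002,0.074],[0,0,0]],[[0.056,-0.002,0.088],[0,0,0]],[[0.064,-0.002,0.102],[0,0,0]],[[0.0696,-0.002,0.1118],[0,0,0]],[[0.0696,-0.002,0.1118],[0,0,0]],[[0.0696,-0.002,0.1118],[0,0,0]]]}}

```text
time_s: 23.42
position: [0.4845, -0.0744, 0.071]
tool_rot: [[-0.0, 1.0, 0.0], [0.866, 0.0, -0.5], [-0.5, -0.0, -0.866]]
ft_force: [0.3, 0.4, -0.5]
grip_width: 0.0293
gripper_force: 30.1
```

Request:
{"op": "step_arm", "data": {"targets": [[[0.008,0,0.014],[0,0,0]],[[0.016,0,0.028],[0,0,0]],[[0.023,0,0.04],[0,0,0]],[[0.029,0,0.05],[0,0,0]],[[0.029,0,0.05],[0,0,0]],[[0.029,0,0.05],[0,0,0]]]}}

```text
time_s: 23.92
position: [0.4844, -0.0743, 0.0535]
tool_rot: [[-0.0, 1.0, -0.0], [0.866, 0.0, -0.5], [-0.5, -0.0, -0.866]]
ft_force: [0.1, -0.1, -1.7]
grip_width: 0.0293
gripper_force: 30.1
```

Request:
{"op": "step_arm", "data": {"targets": [[[0,0,0],[0,0,0]],[[0,0,0],[0,0,0]],[[0,0,0],[0,0,0]],[[0,0,0],[0,0,0]],[[0,0,0],[0,0,0]]], "jaw": 42}}

```text
time_s: 24.33
position: [0.4846, -0.0744, 0.0538]
tool_rot: [[-0.0, 1.0, 0.0], [0.866, 0.0, -0.5], [-0.5, 0.0, -0.866]]
ft_force: [-0.1, 0.9, 0.2]
grip_width: 0.0421
gripper_force: 0.0
```

Request:
{"op": "step_arm", "data": {"targets": [[[0,0,-0.05],[0,0,0]],[[0,0,-0.13],[0,0,0]],[[0,0,-0.24],[0,0,0]],[[0,0,-0.36],[0,0,0]],[[0,0,-0.48],[0,0,0]],[[0,0,-0.6],[0,0,0]],[[0,0,-0.72],[0,0,0]],[[0,0,-0.8],[0,0,0]],[[0,0,-0.8],[0,0,0]],[[0,0,-0.8],[0,0,0]]]}}

```text
time_s: 25.17
position: [0.4845, 0.0462, 0.2621]
tool_rot: [[-0.0, 1.0, 0.002], [0.866, 0.001, -0.5], [-0.5, 0.002, -0.866]]
ft_force: [-0.2, 0.8, -0.1]
grip_width: 0.0421
gripper_force: 0.0
```

```bash
python3 - <<'E'
from h import *
scan('top13'); plan([.6017,.199,.275],tgt(0)); d=snap('side','side13')
E
```

```text
cap 27 [423.  198.3] med [ 0.6231 -0.2439  0.0802] mid [ 0.6223 -0.2445  0.0818] at z [ 0.6226 -0.2442  0.0802]
cap 74 [310.  232.1] med [ 0.555  -0.0211  0.0886] mid [ 0.5567 -0.0202  0.0847] at z [ 0.5553 -0.021   0.0886]
cap 77 [333.9 268.7] med [ 0.4835 -0.0675  0.0884] mid [ 0.4844 -0.0666  0.085 ] at z [ 0.4841 -0.0674  0.0884]
cap 41 [284.7 348.4] med [0.3353 0.0248 0.1177] mid [0.3345 0.0241 0.115 ] at z [0.3348 0.0251 0.1177]
cap 17 [291.6 364.8] med [0.3025 0.0124 0.1121] mid [0.3034 0.0132 0.1084] at z [0.3029 0.0126 0.1121]
styl 107 [190.1 205.2] med [0.6017 0.199  0.1492] mid [0.6027 0.2016 0.1417] at z [0.6015 0.1988 0.1492]
t 25.22 pos [0.4841 0.0457 0.261 ] grip 0.0419 shift [ 0.4188  0.3922 -0.2964] turn [-0.0008  0.6671  0.0009] F [-0.3 -0.9 -0.4]
```

View pics/side13.png

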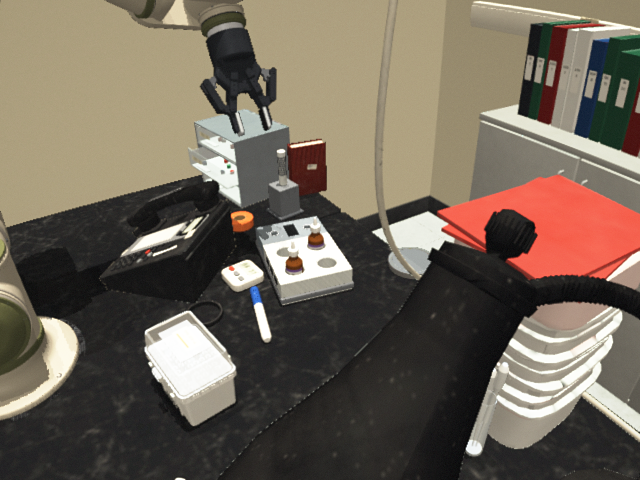

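Both bottles are seated, in wells 1 and 2, at (316,235) and (294,262). The stylus stands in its stand. I'll fetch it for the start button.

Request:
{"op": "step_arm", "data": {"targets": [[[0.06,0.06,-0.04],[0,0.11,0]],[[0.13,0.12,-0.09],[0,0.24,0]],[[0.2,0.18,-0.14],[0,0.37,0]],[[0.27,0.25,-0.19],[0,0.5,0]],[[0.34,0.32,-0.24],[0,0.62,0]],[[0.4188,0.392,-0.2964],[0,0.667,0]],[[0.4188,0.392,-0.2964],[0,0.667,0]],[[0.4188,0.392,-0.2964],[0,0.667,0]],[[0.4188,0.392,-0.2964],[0,0.667,0]],[[0.4188,0.392,-0.2964],[0,0.667,0]]]}}

```text
time_s: 26.1
position: [0.6015, 0.1982, 0.2751]
tool_rot: [[0.001, 1.0, -0.001], [1.0, -0.001, -0.001], [-0.001, -0.001, -1.0]]
ft_force: [-0.3, -0.4, -0.1]
grip_width: 0.0422
gripper_force: 0.0
```

```bash
python3 - <<'E'
from h import *
plan([.6012,.199,.106],tgt(0))
E
```

```text
t 26.1 pos [0.6015 0.1982 0.2751] grip 0.0422 shift [ 3.100e-03 -1.000e-04  5.638e-01] turn [-0.0018  0.001  -0.0008] F [-0.3 -0.4 -0.1]
```

Request:
{"op": "step_arm", "data": {"targets": [[[0.002,0,0.08],[0,0,0]],[[0.002,0,0.17],[0,0,0]],[[0.002,0,0.26],[0,0,0]],[[0.002,0,0.34],[0,0,0]],[[0.002,0,0.42],[0,0,0]],[[0.002,0,0.49],[0,0,0]],[[0.002,0,0.54],[0,0,0]],[[0.002,0,0.563],[0,0,0]],[[0.002,0,0.563],[0,0,0]],[[0.002,0,0.563],[0,0,0]]]}}

```text
time_s: 26.93
position: [0.6021, 0.1994, 0.1076]
tool_rot: [[0.0, 1.0, 0.001], [1.0, -0.0, -0.0], [-0.0, 0.001, -1.0]]
ft_force: [0.2, -0.2, 0.9]
grip_width: 0.0421
gripper_force: 0.0
```

Request:
{"op": "step_arm", "data": {"targets": [[[0,0,0],[0,0,0]],[[0,0,0],[0,0,0]],[[0,0,0],[0,0,0]],[[0,0,0],[0,0,0]],[[0,0,0],[0,0,0]],[[0,0,0],[0,0,0]],[[0,0,0],[0,0,0]],[[0,0,0],[0,0,0]]], "jaw": 0, "grip_force": 60}}

```text
time_s: 27.6
position: [0.6025, 0.1996, 0.108]
tool_rot: [[-0.0, 1.0, 0.002], [1.0, 0.0, 0.0], [0.0, 0.002, -1.0]]
ft_force: [-1.9, -0.4, 6.4]
grip_width: 0.0163
gripper_force: 58.3
```

Request:
{"op": "step_arm", "data": {"targets": [[[0,0,-0.03],[0,0,0]],[[0,0,-0.09],[0,0,0]],[[0,0,-0.16],[0,0,0]],[[0,0,-0.23],[0,0,0]],[[0,0,-0.3],[0,0,0]],[[0,0,-0.36],[0,0,0]],[[0,0,-0.36],[0,0,0]],[[0,0,-0.36],[0,0,0]],[[0,0,-0.36],[0,0,0]]]}}

```text
time_s: 28.35
position: [0.6016, 0.1996, 0.2137]
tool_rot: [[-0.0, 1.0, -0.002], [1.0, 0.0, -0.0], [-0.0, -0.002, -1.0]]
ft_force: [0.6, -0.1, -1.3]
grip_width: 0.0166
gripper_force: 58.5
```

```bash
python3 - <<'E'
from h import *
plan([.5076+.003,.0593+.001,.2115],tgt(0))
s=env.observe(); snap('side','side14'); lean('side14',np.array(s['position']))
E
```

```text
t 28.35 pos [0.6016 0.1996 0.2137] grip 0.0166 shift [-0.4642 -0.3033  0.0082] turn [-0.0023  0.0004  0.0003] F [ 0.6 -0.1 -1.3]
-0.09 [279.  161.9] mask 279 281 [89, 89, 90, 90, 93, 90, 89, 90, 87, 72, 114, 111, 94, 89, 92, 91, 92, 91, 69, 59, 61, 67]
-0.075 [278.6 155.6] mask 279 281 [90, 89, 89, 90, 88, 88, 88, 88, 90, 92, 110, 117, 69, 83, 90, 91, 91, 93, 91, 64, 57, 58]
-0.06 [278.1 149.1] mask 278 280 [90, 87, 90, 88, 87, 90, 88, 91, 87, 79, 112, 113, 94, 88, 89, 91, 90, 91, 68, 60, 66, 70]
-0.045 [277.6 142.6] mask 278 280 [89, 86, 91, 89, 92, 92, 91, 92, 92, 92, 109, 113, 70, 85, 96, 94, 92, 93, 91, 89, 105, 102]
-0.03 [277.1 135.9] mask 274 282 [89, 88, 90, 92, 87, 87, 74, 133, 156, 160, 157, 153, 148, 138, 128, 98, 90, 91, 91, 91, 92, 128]
-0.015 [276.6 129.2] mask 274 281 [194, 195, 193, 196, 199, 198, 198, 129, 70, 65, 68, 66, 61, 64, 78, 91, 93, 91, 86, 86, 87, 95]
0 [276.1 122.4] mask 274 283 [201, 199, 139, 53, 51, 65, 103, 119, 104, 70, 72, 71, 69, 78, 65, 47, 48, 75, 86, 145, 172, 175]
0.015 [275.6 115.5] mask 272 283 [127, 33, 27, 26, 28, 29, 71, 113, 120, 93, 94, 121, 126, 103, 88, 56, 26, 31, 102, 124, 71, 51]
0.03 [275.1 108.5] mask 273 283 [132, 39, 23, 26, 27, 49, 95, 119, 110, 93, 123, 143, 133, 121, 97, 50, 25, 54, 107, 108, 55, 42]
0.042 [274.7 102.9] mask 273 282 [29, 25, 28, 25, 32, 27, 28, 27, 29, 69, 121, 142, 147, 146, 131, 84, 35, 21, 29, 27, 26, 26]
```

Request:
{"op": "step_arm", "data": {"targets": [[[-0.1,-0.06,0],[0,0,0]],[[-0.2,-0.13,0],[0,0,0]],[[-0.3,-0.2,0],[0,0,0]],[[-0.39,-0.255,0],[0,0,0]],[[-0.45,-0.293,0],[0,0,0]],[[-0.4653,-0.3035,0.06],[0,0,0]],[[-0.4653,-0.3035,0.13],[0,0,0]],[[-0.4653,-0.3035,0.18],[0,0,0]],[[-0.4653,-0.3035,0.18],[0,0,0]],[[-0.4653,-0.3035,0.18],[0,0,0]]]}}

```text
time_s: 29.23
position: [0.5106, 0.06, 0.16]
tool_rot: [[-0.0, 1.0, -0.003], [1.0, 0.0, 0.0], [0.0, -0.003, -1.0]]
ft_force: [-0.4, 0.2, -0.1]
grip_width: 0.0165
gripper_force: 58.6
```

```bash
python3 - <<'E'
from h import *
plan([.5108,.060,.136],tgt())
d=snap('side','side15')
cv2.imwrite('pics/c11.png',cv2.resize(d['img'][205:245,250:300][:,:,::-1],None,fx=12,fy=12,interpolation=cv2.INTER_NEAREST))
pr=cv2.projectPoints(np.array([[.5076,.0593,.045]]),d['rvec'],d['tvec'],d['intrinsics'],d['D'])[0][0,0]; print(pr)
for v in (205,210,215,218,220,222,224,226,228,230,232,234,236,238,240): print(v,d['img'][v,264:290].max(1).tolist())
E
```

```text
t 29.23 pos [0.5106 0.06   0.16  ] grip 0.0165 shift [-0.0001  0.0009  0.0801] turn [-0.0032 -0.0003  0.0002] F [-0.4  0.2 -0.1]
[271.62666936 233.04079759]
205 [46, 42, 38, 40, 39, 48, 88, 119, 115, 84, 68, 71, 70, 70, 71, 70, 69, 79, 79, 78, 77, 80, 79, 79, 77, 79]
210 [39, 41, 48, 63, 73, 76, 78, 112, 122, 110, 73, 69, 71, 70, 71, 71, 73, 75, 80, 79, 79, 79, 79, 78, 78, 78]
215 [44, 41, 36, 39, 39, 38, 41, 85, 118, 117, 82, 89, 76, 73, 61, 64, 67, 68, 75, 80, 79, 91, 91, 105, 110, 111]
218 [38, 42, 39, 42, 41, 41, 43, 68, 118, 119, 77, 37, 31, 42, 66, 90, 114, 118, 104, 93, 78, 70, 58, 42, 33, 37]
220 [44, 46, 46, 44, 43, 38, 39, 52, 116, 120, 99, 39, 35, 38, 34, 42, 44, 55, 39, 38, 34, 27, 30, 38, 44, 61]
222 [36, 39, 42, 40, 40, 41, 36, 46, 119, 122, 106, 45, 38, 42, 45, 62, 84, 108, 118, 153, 188, 187, 183, 189, 195, 212]
224 [34, 38, 37, 40, 43, 45, 53, 68, 109, 119, 121, 161, 194, 195, 203, 212, 213, 210, 209, 211, 204, 150, 98, 81, 80, 74]
226 [96, 100, 102, 104, 113, 112, 110, 113, 134, 129, 196, 208, 208, 203, 157, 150, 145, 118, 108, 62, 30, 22, 23, 17, 22, 20]
228 [109, 113, 112, 112, 113, 113, 113, 109, 112, 112, 94, 93, 91, 95, 91, 82, 83, 82, 84, 75, 46, 17, 16, 17, 16, 17]
230 [111, 110, 92, 91, 90, 90, 80, 83, 86, 85, 85, 84, 85, 83, 82, 84, 81, 82, 81, 82, 79, 44, 18, 16, 28, 32]
232 [83, 80, 84, 84, 82, 86, 94, 90, 103, 93, 92, 91, 95, 101, 104, 84, 81, 104, 161, 163, 164, 159, 98, 33, 32, 31]
234 [82, 83, 81, 84, 84, 83, 101, 84, 73, 88, 95, 95, 96, 107, 101, 81, 105, 176, 182, 176, 181, 182, 178, 99, 31, 29]
236 [79, 82, 83, 80, 81, 80, 83, 85, 89, 92, 93, 88, 85, 83, 80, 85, 131, 176, 180, 180, 180, 183, 194, 192, 134, 113]
238 [81, 82, 83, 82, 84, 97, 100, 98, 96, 97, 102, 101, 104, 105, 102, 105, 145, 194, 197, 199, 198, 198, 198, 196, 197, 199]
240 [100, 99, 101, 102, 103, 101, 101, 103, 103, 99, 102, 100, 103, 100, 99, 101, 98, 113, 167, 141, 150, 213, 237, 238, 248, 253]
```

Request:
{"op": "step_arm", "data": {"targets": [[[0,0.007,0],[0,0,0]],[[0,0.007,0.015],[0,0,0]],[[0,0.007,0.03],[0,0,0]],[[0,0.007,0.045],[0,0,0]],[[0,0.007,0.055],[0,0,0]],[[0,0.007,0.065],[0,0,0]],[[0,0.007,0.07],[0,0,0]],[[0,0.007,0.07],[0,0,0]]]}}

```text
time_s: 29.95
position: [0.513, 0.06, 0.1394]
tool_rot: [[-0.0, 1.0, -0.001], [1.0, 0.0, 0.0], [0.0, -0.001, -1.0]]
ft_force: [-0.8, 0.7, -0.6]
grip_width: 0.0162
gripper_force: 58.6
```

```bash
python3 - <<'E'
from h import *
plan([.513,.060,.129],tgt())
d=snap('side','side16')
cv2.imwrite('pics/c12.png',cv2.resize(d['img'][205:245,250:300][:,:,::-1],None,fx=12,fy=12,interpolation=cv2.INTER_NEAREST))
E
```

```text
t 29.95 pos [0.513  0.06   0.1394] grip 0.0162 shift [-0.      0.0001  0.0347] turn [-0.0008 -0.0001  0.0002] F [-0.8  0.7 -0.6]
```

View pics/c12.png

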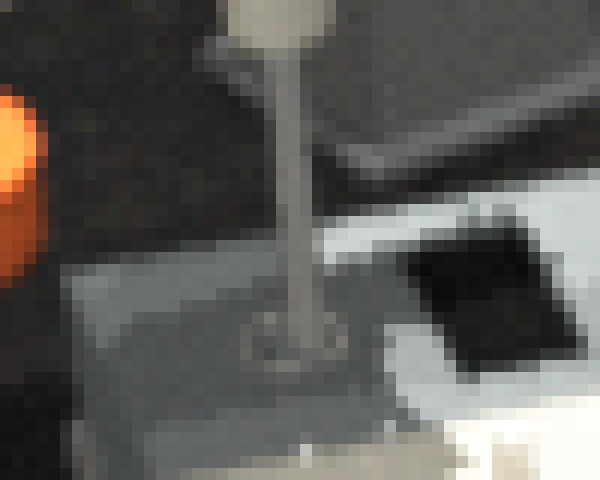

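The rod at (304,340) is inside the recess, whose centre is about (294,340). I'll nudge it back about 1.2 mm and press.

Request:
{"op": "step_arm", "data": {"targets": [[[0,-0.004,0],[0,0,0]],[[0,-0.004,0.008],[0,0,0]],[[0,-0.004,0.016],[0,0,0]],[[0,-0.004,0.024],[0,0,0]],[[0,-0.004,0.03],[0,0,0]],[[0,-0.004,0.034],[0,0,0]],[[0,-0.004,0.034],[0,0,0]],[[0,-0.004,0.034],[0,0,0]]]}}

```text
time_s: 30.67
position: [0.5121, 0.06, 0.1299]
tool_rot: [[-0.0, 1.0, 0.001], [1.0, 0.0, -0.0], [-0.0, 0.001, -1.0]]
ft_force: [-1.2, -0.2, 4.1]
grip_width: 0.0171
gripper_force: 59.1
```

Request:
{"op": "step_arm", "data": {"targets": [[[0,0,0.004],[0,0,0]],[[0,0,0.006],[0,0,0]],[[0,0,0.006],[0,0,0]],[[0,0,0.006],[0,0,0]]]}}

```text
time_s: 31.0
position: [0.5124, 0.06, 0.1293]
tool_rot: [[-0.0, 1.0, 0.002], [1.0, 0.0, -0.0], [-0.0, 0.002, -1.0]]
ft_force: [-3.3, 0.4, 15.8]
grip_width: 0.0167
gripper_force: 60.2
```

Bottomed at 15.8 N. Holding.

Request:
{"op": "step_arm", "data": {"targets": [[[0,0,0],[0,0,0]],[[0,0,0],[0,0,0]],[[0,0,0],[0,0,0]],[[0,0,0],[0,0,0]],[[0,0,0],[0,0,0]],[[0,0,0],[0,0,0]],[[0,0,0],[0,0,0]],[[0,0,0],[0,0,0]],[[0,0,0],[0,0,0]],[[0,0,0],[0,0,0]]]}}

```text
time_s: 31.83
position: [0.5124, 0.06, 0.1294]
tool_rot: [[-0.0, 1.0, 0.002], [1.0, 0.0, -0.0], [-0.0, 0.002, -1.0]]
ft_force: [-2.6, 0.7, 15.9]
grip_width: 0.0164
gripper_force: 60.2
```

Request:
{"op": "step_arm", "data": {"targets": [[[0,0,0],[0,0,0]],[[0,0,0],[0,0,0]],[[0,0,0],[0,0,0]],[[0,0,0],[0,0,0]],[[0,0,0],[0,0,0]],[[0,0,0],[0,0,0]]]}}

```text
time_s: 32.33
position: [0.5124, 0.06, 0.1294]
tool_rot: [[-0.0, 1.0, 0.002], [1.0, 0.0, -0.0], [-0.0, 0.002, -1.0]]
ft_force: [-2.9, 0.7, 15.0]
grip_width: 0.0165
gripper_force: 60.2
```

Request:
{"op": "step_arm", "data": {"targets": [[[0,0,-0.04],[0,0,0]],[[0,0,-0.1],[0,0,0]],[[0,0,-0.18],[0,0,0]],[[0,0,-0.26],[0,0,0]],[[0,0,-0.29],[0,0,0]],[[0,0,-0.29],[0,0,0]],[[0,0,-0.29],[0,0,0]],[[0,0,-0.29],[0,0,0]]]}}

```text
time_s: 33.0
position: [0.5113, 0.06, 0.2131]
tool_rot: [[-0.0, 1.0, -0.003], [1.0, 0.0, 0.0], [0.0, -0.003, -1.0]]
ft_force: [-0.0, -0.3, -0.8]
grip_width: 0.0167
gripper_force: 58.5
```

```bash
python3 - <<'E'
from h import *
plan([.604,.200,.2135],tgt())
s=env.observe(); snap('side','side17'); lean('side17',np.array(s['position']))
E
```

```text
t 33.0 pos [0.5113 0.06   0.2131] grip 0.0167 shift [ 0.4665  0.3091 -0.002 ] turn [-0.0036 -0.0004  0.0002] F [-0.  -0.3 -0.8]
-0.09 [269.9 197.2] mask 270 272 [91, 90, 91, 90, 89, 90, 91, 93, 86, 78, 113, 123, 110, 75, 71, 70, 70, 74, 72, 70, 73, 74]
-0.075 [269.3 190.1] mask 269 272 [90, 91, 89, 91, 91, 92, 89, 87, 66, 89, 116, 117, 86, 68, 67, 73, 85, 116, 160, 193, 194, 190]
-0.06 [268.7 182.8] mask 269 271 [91, 91, 92, 87, 91, 91, 89, 92, 92, 93, 114, 114, 116, 176, 193, 195, 194, 195, 196, 195, 189, 181]
-0.045 [268.  175.5] mask 268 270 [92, 90, 88, 92, 91, 90, 91, 90, 94, 107, 116, 116, 95, 92, 91, 93, 91, 93, 89, 94, 94, 90]
-0.03 [267.3 168.1] mask 264 273 [91, 89, 89, 92, 91, 93, 133, 151, 160, 161, 158, 154, 150, 146, 138, 126, 98, 89, 91, 91, 88, 92]
-0.015 [266.7 160.5] mask 263 272 [94, 88, 91, 92, 91, 89, 63, 69, 96, 105, 103, 88, 84, 80, 74, 79, 89, 89, 88, 88, 90, 89]
0 [266.  152.8] mask 263 274 [87, 72, 62, 64, 78, 108, 124, 125, 77, 68, 75, 72, 83, 89, 84, 55, 50, 56, 78, 74, 86, 90]
0.015 [265.3 145. ] mask 262 274 [24, 29, 31, 28, 44, 91, 118, 126, 89, 59, 63, 71, 75, 83, 89, 74, 39, 18, 37, 112, 125, 87]
0.03 [264.6 137. ] mask 262 273 [22, 25, 28, 29, 29, 72, 107, 124, 108, 81, 133, 158, 159, 154, 142, 133, 78, 30, 27, 82, 120, 123]
0.042 [264.1 130.6] mask 262 270 [30, 30, 29, 30, 29, 31, 28, 30, 69, 124, 144, 143, 144, 146, 143, 106, 47, 27, 22, 28, 26, 28]
```

Request:
{"op": "step_arm", "data": {"targets": [[[0.1,0.07,0],[0,0,0]],[[0.2,0.13,0],[0,0,0]],[[0.3,0.2,0],[0,0,0]],[[0.4,0.265,0],[0,0,0]],[[0.45,0.3,0],[0,0,0]],[[0.4665,0.308,0],[0,0,0]],[[0.4665,0.308,0.06],[0,0,0]],[[0.4665,0.308,0.11],[0,0,0]],[[0.4665,0.308,0.11],[0,0,0]],[[0.4665,0.308,0.11],[0,0,0]]]}}

```text
time_s: 33.88
position: [0.6037, 0.1993, 0.1809]
tool_rot: [[0.0, 1.0, -0.003], [1.0, -0.0, -0.0], [-0.0, -0.003, -1.0]]
ft_force: [0.3, 0.8, 0.2]
grip_width: 0.0165
gripper_force: 58.7
```

```bash
python3 - <<'E'
from h import *
plan([.604,.200,.108],tgt())
s=env.observe(); d=snap('side','side18')
for v in range(150,190,3): print(v,d['img'][v,264:300].max(1).tolist())
E
```

```text
t 33.88 pos [0.6037 0.1993 0.1809] grip 0.0165 shift [0.0025 0.0018 0.243 ] turn [-0.0034  0.0006 -0.0005] F [0.3 0.8 0.2]
150 [89, 87, 87, 88, 91, 89, 91, 88, 88, 86, 88, 86, 78, 137, 158, 160, 158, 154, 150, 141, 126, 94, 88, 55, 55, 62, 68, 79, 74, 70, 79, 80, 76, 67, 71, 86]
153 [91, 90, 86, 90, 92, 90, 88, 88, 89, 89, 89, 89, 94, 142, 154, 161, 157, 154, 148, 140, 114, 94, 90, 44, 57, 62, 59, 69, 70, 68, 81, 81, 69, 69, 81, 82]
156 [90, 90, 87, 88, 89, 89, 89, 92, 90, 89, 88, 89, 88, 88, 85, 90, 115, 116, 63, 85, 91, 90, 91, 89, 65, 59, 57, 66, 69, 78, 77, 79, 71, 70, 79, 74]
159 [89, 88, 90, 88, 92, 88, 90, 90, 91, 88, 88, 90, 90, 89, 90, 90, 114, 115, 84, 89, 90, 90, 91, 89, 63, 56, 60, 66, 70, 77, 78, 71, 68, 73, 79, 79]
162 [89, 89, 88, 91, 91, 90, 89, 90, 92, 92, 91, 88, 90, 88, 92, 91, 85, 113, 112, 94, 92, 92, 93, 89, 67, 62, 61, 63, 76, 76, 77, 68, 69, 76, 77, 76]
165 [92, 90, 90, 92, 92, 92, 90, 90, 90, 92, 90, 90, 92, 91, 90, 90, 86, 115, 118, 93, 91, 91, 93, 88, 58, 56, 58, 63, 74, 78, 75, 70, 73, 79, 77, 73]
168 [91, 91, 93, 94, 91, 91, 89, 91, 91, 89, 91, 90, 91, 91
[... 451 characters left out ...]
92, 93, 94, 90, 78, 114, 113, 98, 95, 98, 96, 91, 68, 54, 57, 72, 74, 74, 71, 70, 72, 70, 72]
180 [91, 90, 89, 87, 89, 91, 88, 90, 93, 92, 88, 93, 93, 91, 86, 91, 85, 95, 99, 131, 127, 134, 87, 83, 81, 78, 61, 60, 62, 73, 70, 72, 72, 75, 74, 73]
183 [90, 92, 92, 90, 88, 87, 92, 92, 89, 83, 79, 68, 66, 72, 70, 69, 71, 78, 78, 81, 81, 78, 72, 67, 68, 68, 74, 73, 79, 125, 131, 127, 88, 72, 70, 71]
186 [92, 93, 90, 89, 73, 70, 68, 71, 73, 80, 81, 82, 76, 74, 70, 68, 70, 70, 72, 70, 72, 67, 70, 70, 69, 65, 74, 109, 146, 132, 124, 107, 93, 91, 77, 73]
189 [93, 88, 91, 92, 69, 68, 70, 72, 67, 69, 68, 68, 67, 68, 69, 69, 68, 69, 70, 71, 70, 75, 72, 74, 80, 76, 76, 70, 73, 75, 75, 73, 76, 77, 77, 66]
```

Request:
{"op": "step_arm", "data": {"targets": [[[0.002,0.002,0.015],[0,0,0]],[[0.002,0.002,0.03],[0,0,0]],[[0.002,0.002,0.045],[0,0,0]],[[0.002,0.002,0.06],[0,0,0]],[[0.002,0.002,0.075],[0,0,0]],[[0.002,0.002,0.085],[0,0,0]],[[0.002,0.002,0.085],[0,0,0]]]}}

```text
time_s: 34.52
position: [0.6045, 0.2005, 0.1553]
tool_rot: [[-0.0, 1.0, -0.002], [1.0, 0.0, -0.0], [-0.0, -0.002, -1.0]]
ft_force: [0.1, -0.3, -1.8]
grip_width: 0.0168
gripper_force: 58.6
```

Request:
{"op": "step_arm", "data": {"targets": [[[0,0,0.03],[0,0,0]],[[0,0,0.06],[0,0,0]],[[0,0,0.09],[0,0,0]],[[0,0,0.12],[0,0,0]],[[0,0,0.14],[0,0,0]],[[0,0,0.152],[0,0,0]],[[0,0,0.157],[0,0,0]],[[0,0,0.157],[0,0,0]]]}}

```text
time_s: 35.18
position: [0.6047, 0.2005, 0.1087]
tool_rot: [[-0.0, 1.0, -0.001], [1.0, 0.0, -0.0], [-0.0, -0.001, -1.0]]
ft_force: [-2.0, -0.9, -2.2]
grip_width: 0.0167
gripper_force: 58.6
```

Request:
{"op": "step_arm", "data": {"targets": [[[0,0,0.002],[0,0,0]],[[0,0,0.002],[0,0,0]],[[0,0,0.002],[0,0,0]],[[0,0,0.002],[0,0,0]],[[0,0,0.002],[0,0,0]],[[0,0,0.002],[0,0,0]],[[0,0,0.002],[0,0,0]],[[0,0,0.002],[0,0,0]]], "jaw": 50}}

```text
time_s: 35.85
position: [0.6049, 0.2006, 0.1086]
tool_rot: [[-0.0, 1.0, 0.0], [1.0, 0.0, 0.0], [0.0, 0.0, -1.0]]
ft_force: [-0.4, 0.2, 0.2]
grip_width: 0.0499
gripper_force: 0.0
```

Request:
{"op": "step_arm", "data": {"targets": [[[0,0,-0.05],[0,0,0]],[[0,0,-0.12],[0,0,0]],[[0,0,-0.22],[0,0,0]],[[0,0,-0.33],[0,0,0]],[[0,0,-0.44],[0,0,0]],[[0,0,-0.5],[0,0,0]],[[-0.13,0,-0.5],[0,0,0]],[[-0.26,-0.1,-0.5],[0,0,0]],[[-0.35,-0.2,-0.5],[0,0,0]],[[-0.35,-0.2,-0.5],[0,0,0]]]}}

```text
time_s: 36.68
position: [0.5411, 0.0925, 0.2584]
tool_rot: [[0.003, 1.0, -0.003], [1.0, -0.003, -0.001], [-0.001, -0.003, -1.0]]
ft_force: [0.3, 0.4, 0.6]
grip_width: 0.0501
gripper_force: 0.0
```

```bash
python3 - <<'E'
from h import *
scan('top20'); plan([.5,.1,.3],tgt())
d=load('top20'); e=load('top0')
for n,u,v in [('tape',197,266),('lid',360,165),('timer',297,300),('marker',360,314)]:
    print(n,np.abs(d['img'][v-22:v+22,u-22:u+22].astype(int)-e['img'][v-22:v+22,u-22:u+22]).mean())
E
```

```text
cap 62 [310.2 232.1] med [ 0.5555 -0.0214  0.0889] mid [ 0.5557 -0.0209  0.0957] at z [ 0.5554 -0.0213  0.0889]
cap 70 [334.1 268.7] med [ 0.4835 -0.0675  0.0889] mid [ 0.4844 -0.0676  0.0854] at z [ 0.484  -0.0677  0.0889]
cap 32 [284.6 348.4] med [0.3353 0.0254 0.1176] mid [0.3352 0.0242 0.1177] at z [0.3347 0.0252 0.1176]
cap 14 [291.8 365.2] med [0.3023 0.012  0.1124] mid [0.3025 0.0127 0.1121] at z [0.3022 0.0122 0.1124]
t 36.73 pos [0.5425 0.0934 0.2591] grip 0.0502 shift [ 0.0217 -0.1419 -0.1362] turn [-0.001   0.0006 -0.0033] F [ 0.6 -0.1  1.7]
tape 65.72796143250689
lid 18.47417355371901
timer 16.736053719008265
marker 8.585399449035812
```

Request:
{"op": "step_arm", "data": {"targets": [[[-0.1,-0.1,-0.05],[0,0,0]],[[-0.2,-0.2,-0.1],[0,0,0]],[[-0.3,-0.3,-0.1],[0,0,0]],[[-0.4,-0.4,-0.1],[0,0,0]],[[-0.5,-0.4,-0.1],[0,0,0]],[[-0.5,-0.4,-0.1],[0,0,0]],[[-0.5,-0.4,-0.1],[0,0,0]],[[-0.5,-0.4,-0.1],[0,0,0]]]}}

```text
time_s: 37.4
position: [0.4256, -0.0542, 0.2887]
tool_rot: [[-0.0, 1.0, 0.001], [1.0, 0.0, 0.0], [0.0, 0.001, -1.0]]
ft_force: [0.7, -0.4, 0.1]
grip_width: 0.0502
gripper_force: 0.0
```

```bash
python3 - <<'E'
from h import *
scan('top21')
d=load('top21'); e=load('top0')
for n,u,v in [('tape',197,266),('lid',360,165),('timer',297,300),('marker',360,314)]:
    print(n,np.abs(d['img'][v-22:v+22,u-22:u+22].astype(int)-e['img'][v-22:v+22,u-22:u+22]).mean())
E
```

```text
cap 68 [310.1 232.1] med [ 0.5549 -0.0213  0.0891] mid [ 0.5557 -0.0202  0.0856] at z [ 0.5553 -0.0211  0.0891]
cap 34 [336.  268.9] med [ 0.4834 -0.0714  0.0891] mid [ 0.4835 -0.0714  0.0867] at z [ 0.4836 -0.0715  0.0891]
styl 108 [190. 205.] med [0.602  0.1993 0.1495] mid [0.6025 0.2016 0.1417] at z [0.6019 0.1991 0.1495]
tape 10.195936639118457
lid 19.802858126721762
timer 78.36105371900827
marker 81.48570936639119
```

```bash
python3 - <<'E'
from h import *
for f in ('top0','top21'):
    d=load(f); g=d['img'][130:200,325:400].astype(int); m=(abs(g[...,0]-cv2.GaussianBlur(d['img'],(3,3),0)[130:200,325:400,0])<99)&(g.max(2)>100)&(g.max(2)<170)
    v,u=np.nonzero(m); print(f,m.sum(),u.mean()+325,v.mean()+130)
print(close_job())
E
```

```text
top0 1459 359.7573680603153 164.83276216586702
top21 1486 359.8526244952894 164.12382234185733
the job is handed in; nothing more can be done
None
```

The job is handed in: I held the clear button down for over a second, seated both bottles found on the bench in wells 1 and 2, and held the start button for over a second. The stylus is back upright in its stand, and the tape roll, timer, marker and lid look unmoved.

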